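# Clamp a packet of stone slabs for stack cutting

### The arm

A 7-joint arm with a two-finger parallel gripper is mounted at the origin on the work surface. World frame = base frame: x ahead of the robot, y to its left, z up, the work surface at z = 0. Lengths are in m, angles in rad, forces in N, time in s.
With the tool pointing down it reaches from about 0.4 to 0.875 m from the base axis. Payload 19.3 kg.
Tool frame: the origin (TCP) lies at the very end of the fingers, on their centre line; the grasp point (between the pads) lies 19 mm behind it; z points along the fingers, y is the direction in which the jaws open and shut (so a half turn about z gives the same grasp; the last joint's range is limited). The gripper opens to 85 mm and grips with 20 to 120 N. Pads are 22 mm wide; open, the fingers measure 114 mm over their backs; the gripper's body (76 mm by 85 mm) begins 54 mm behind the grasp point. The pads swing forward as they close: fully open they stand 13 mm farther back than shut.
Start: joints at [-1.333, 0.521, -0.036, 1.599, 0.021, 1.021, -0.113], TCP at [0.189, 0.596, 0.231] pointing down, gripper open.
Joint ranges: [-2.91, 2.91], [-0.3, 2.13], [-1.5, 1.42], [0.17, 2.43], [-1.26, 4.41], [0.16, 1.93], [-2.52, 2.52]. Speed limits (rad/s): [1.89, 1.89, 2.39, 2.39, 3.01, 3.01, 3.01].

### API

Orientations are given as [roll, pitch, yaw] about the fixed x, y, z axes, in that order (R = Rz(yaw) Ry(pitch) Rx(roll)).
In Python, from workcell import bot, grab_frame, calibration, workorder gives the robot as it stands.
- The arm moves only by the tool move_arm, never from a script. Its arguments are lists of equal length, an entry for each row: "jaw": the closure in counts, from 0 (fully open) to 255 (shut); "dp": the shift along the tool's x, y, z in units of 800 mm (1.0 is 800 mm), a list of three; "rotation": the turn, a rotation vector about the tool's x, y, z in units of pi rad (1.0 is pi rad), a list of three. In form: {"jaw": [jaw, ...], "dp": [[dx, dy, dz], ...], "rotation": [[rx, ry, rz], ...]}. A call has 1 to 10 rows; each row shifts and turns the commanded pose from where the row before left it, along the tool's axes as they then stand; what a row does not reach is not made up. A row lasts 1/8 s, in which the tool goes at most 62.5 mm and 10.7 degrees, less where a joint would pass 70% of its speed; a pose out of reach is approached as far as the arm can. A call with a number of a shift or a turn outside -1 to 1 is refused whole. A call with a gripper value outside its range is refused whole. The fingers move at their own pace and stop on an object; "squeeze" is the grip in N (left out, the last holds). Time passes only in rows, so rows that do not move let the fingers close. It gives the time, the measured TCP pose, the force and the opening at its end, in the units of the state.
- bot.observe(): the state, without advancing time (a new reading comes with each control period).
- grab_frame(name): name is "scene" or "top" or "wrist"; returns the picture (420x560x3 uint8, blue, green, red); there is no depth.
- calibration(name): a dict with "camera_matrix" (3x3 intrinsics, pixels), "T" (4x4, takes a point from camera to world coordinates). Camera axes: x right, y down, z forward; pixel columns grow to the right and rows downward; lengths in m; the calibration is good to about 2 mm. The wrist camera is an equidistant fisheye: a pixel r from the principal point sees the ray r / f radians off the axis. A picture is of the moment at which its call begins: read the wrist's pose just before it. calibration takes no time and is no camera call; for the wrist camera it gives the pose at the moment of the call.
- workorder.job_done(): hands the job in, once; it reports no verdict.
The state is a dict: "clock": time; "qpos": joint angles; "qd": joint speeds; "joint_efforts": joint torques, N m; "position": TCP position; "tool_rot": TCP orientation; "force": force on the tool from outside, world axes, zero at the start; "moment": the same for the moment, N m; "grip_width": finger opening in m.
Only numpy, scipy, OpenCV 4.12 (cv2) and the standard library are available. Lean on these libraries where they do the work, as an engineer would, in place of code of your own. Each camera call takes 0.05 s, during which the arm holds its last target. There are 200 camera calls.

### The job

Make up the packet for stack cutting: pile all the rectangular marble slabs squarely one on another on the outlined place of the clamp stand, and lay the plywood cover board squarely on top. Then swing the clamp arm back over the middle of the packet, slide it down the column against the cover board until it tilts and binds, and screw its wing handle clockwise until the packet is firmly clamped, the spring above its pad squeezed more than half way. Leave the bowl, the bottle, the stone block and the broken offcut where they are.

Things in the scene. Friction and masses are not known exactly. Their poses are not given: they have to be found in the camera images.
- slab1: loose rectangular pale marble slab, 100 x 55 x 18 mm (its x, y, z), 0.27 kg, lying flat; two to four such slabs are present, all alike (absent ones read None). Origin at the centre of its underside, x along its length
- slab2: loose rectangular pale marble slab, 100 x 55 x 18 mm (its x, y, z), 0.27 kg, lying flat; two to four such slabs are present, all alike (absent ones read None). Origin at the centre of its underside, x along its length
- slab3: loose rectangular pale marble slab, 100 x 55 x 18 mm (its x, y, z), 0.27 kg, lying flat; two to four such slabs are present, all alike (absent ones read None). Origin at the centre of its underside, x along its length
- slab4: loose rectangular pale marble slab, 100 x 55 x 18 mm (its x, y, z), 0.27 kg, lying flat; two to four such slabs are present, all alike (absent ones read None). Origin at the centre of its underside, x along its length
- caul: loose plywood cover board, 120 x 62 x 20 mm (its x, y, z), 0.12 kg, lying flat; origin at the centre of its underside, x along its length
- stand: fixed clamp stand: flat aluminium base plate 270 x 150 x 6 mm with an upright steel column of 22 mm diameter, top 247 mm above the bench. Origin on the bench under the pile place's middle; the column's axis is at x = +155 mm, y = 0. The plate spans x from -75 to +195 mm, y from -75 to +75 mm. The packet's long sides go along its x axis, either way round
- pile_place (a point): centre of the dark-outlined rectangle on the base plate's top (6 mm above the bench), where the packet is built
- column_axis (a point): point on the column's axis, at the height of the base plate's top
- jaw (a joint): height of the free clamp arm on the column, 0 to 0.095 m, growing upwards. At 0 the pad's face (screw at 0) is 46 mm above the bench, so about 46 mm + this value in general. The arm stays where it is left; it takes about 2 N to push it down and 10 N to pull it up. Move it up by the lug, not the handle: lifting at the handle tilts and binds it on the column
- swing (a joint): angle of the clamp arm round the column (rad), -0.4 to 1.7; 0 = over the pile place, arm along the stand's -x; positive = swung aside clockwise seen from above, to the stand's +y side. Stiff: stays where it is left (about 0.12 N m)
- tilt (a joint): tilt of the clamp arm, tip up (rad), 0 = level. Weakly sprung and held level by its weight; when the pad bears on the work and the arm is pushed on down (about 10 N at the lug) or the screw is turned, the tip rises and at 0.04 to 0.05 rad the collar bites on the column and binds
- screw (a joint): angle of the wing handle (rad), 0 at the start, up to 10, growing clockwise seen from above, which drives the spindle and pad down 2 mm per rad. It needs about 0.1 to 0.2 N m and stays where it is left. Once the arm has bound, each further rad squeezes the pad spring about 0.8 to 1 mm more (the rest is taken up by a little more tilt)
- pad_spring (a joint): squeeze of the stiff spring above the clamp pad (m), 0 = free, 0.010 = fully squeezed; 5 N per mm, so half way (0.005) is 25 N. Pushing the arm down by hand gives only 1 to 3 mm; the screw does the rest
- lug (a point): grip point on the clamp arm: an upright round steel pin of 18 mm diameter, 50 mm tall, standing on the arm 75 mm from the column's axis towards the handle; the point is 20 mm below the pin's top and 30 mm above the arm's upper face. Its frame turns with the arm (x along the arm, from handle to column)
- wing (a point): centre of the wing handle: an upright wooden plate 60 mm long (its x), 14 mm thick (its y), 30 mm tall, on top of the screw, 155 mm from the column's axis; free space of 20 mm between its lower edge and the arm. Its frame turns with the screw
- pad (a point): centre of the lower face of the round clamp pad (28 mm diameter) at the lower end of the screw, 97 mm below the wing's centre, less the squeeze of its spring
- spindle: the clamp's spindle with the pad at its lower end; origin on the screw's axis, 48 mm above the pad's face when the spring is free
- bowl: brass bowl, 150 mm wide, 60 mm tall; leave it alone. Origin at the centre of its underside
- stone_block: upright grey stone block, 60 x 60 x 130 mm; leave it alone. Origin at the centre of its underside
- bottle: water bottle, 64 mm wide, 200 mm tall; leave it alone. Origin at the centre of its underside
- offcut: broken grey stone offcut of irregular shape, about 90 x 85 x 10 mm; not part of the packet. Origin at its underside

How it is judged:
By the outcome, as a careful person would: the job done as asked, in the order asked, and still so for the second after the job is handed in, with the robot touching nothing.
Of slab1, slab2, slab3, slab4 only 2 to 4 are there at a start; the rules pass over those that are not, and their reading is None.
At some moment in a run one of slab1, slab2, slab3, slab4, caul may be knocked a few centimetres aside while the robot is not near it.
Once in a run the grip may slacken for a moment while it holds something.
It also fails if it takes over 210 s, if anything falls off the work surface, if the arm or the gripper's body presses on something with over 40 N, if the wrist force passes 120 N, or if a joint passes its speed limit or range.

## Working session

There is one attempt and no reset: what is moved stays moved. The work goes in short steps, Python scripts to look and compute and a tool call to move; the robot and the scene stay as the last step left them, time stands still between calls to the robot, and variables do not carry over. Pictures are saved under pics/ and viewed, about 12 in all and at most 16, crops included, and the job is handed in when it is done.

Besides the shell and the picture viewer there is one more tool, called as name(argument=value, ...), one argument or row to a line, values as JSON. move_arm: Moves the arm, as the interface text tells. Shifts and turns lie within -1 to 1; 1 stands for 800 mm of shift or pi rad of turn. Its arguments: {"type":"object","properties":{"jaw":{"type":"array","items":{"type":"number"}},"dp":{"type":"array","items":{"type":"array","items":{"type":"number","minimum":-1,"maximum":1}}},"rotation":{"type":"array","items":{"type":"array","items":{"type":"number","minimum":-1,"maximum":1}}},"squeeze":{"type":"number"}},"required":["jaw","dp","rotation"]}

```bash
ls; mkdir -p pics
python3 - <<'E'
from workcell import bot, grab_frame, calibration
import cv2
for n in("scene","top"):
    cv2.imwrite(f"pics/{n}0.png",cv2.resize(grab_frame(n),(800,600),interpolation=cv2.INTER_CUBIC))
    c=calibration(n);print(n,c["camera_matrix"],c["T"])
print(bot.observe())
E
```

```text
pics
scene [[545.56659815   0.         279.05386319]
 [  0.         545.56659815 203.89212902]
 [  0.           0.           1.        ]] [[ 0.14697563  0.71372078 -0.68483634  1.54181088]
 [ 0.98898299 -0.11837465  0.08888248 -0.06019358]
 [-0.01763    -0.69035505 -0.72325589  1.12141065]
 [ 0.          0.          0.          1.        ]]
top [[519.7009884    0.         271.92071939]
 [  0.         519.7009884  218.82032058]
 [  0.           0.           1.        ]] [[-0.0185219  -0.98306961  0.18229394  0.32934333]
 [-0.99978149  0.01997774  0.00615297  0.05124582]
 [-0.00969062 -0.18214015 -0.98322483  1.49114087]
 [ 0.          0.          0.          1.        ]]
{'clock': 0.1, 'qpos': array([-1.33321523,  0.52192777, -0.03633123,  1.59993374,  0.0211648 ,
        1.02111528, -0.11280338]), 'qd': array([ 2.07676119e-03,  4.11208133e-05,  2.05118742e-04, -1.63117521e-03,
       -1.70082353e-03,  1.50678382e-04, -6.81155001e-04]), 'joint_efforts': array([ 2.48667013e-03, -9.28478694e+01,  1.98355839e+00, -3.70540059e+01,
        1.81476620e-02,  5.13582389e-03,  6.52915929e-06]), 'position': array([0.18927068, 0.59533882, 0.23080602]), 'tool_rot': array([-3.14059243e+00,  3.84353933e-05,  2.83378180e+00]), 'force': array([0.49223921, 0.54224897, 0.30574404]), 'moment': array([-0.02710967,  0.00662338, -0.00560238]), 'grip_width': 0.08530741682237042}
```

View pics/top0.png

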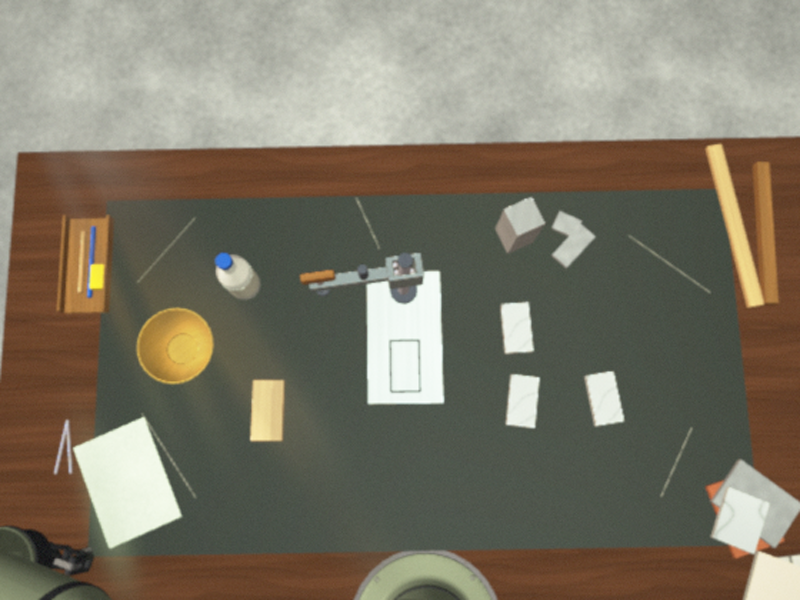

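View pics/scene0.png

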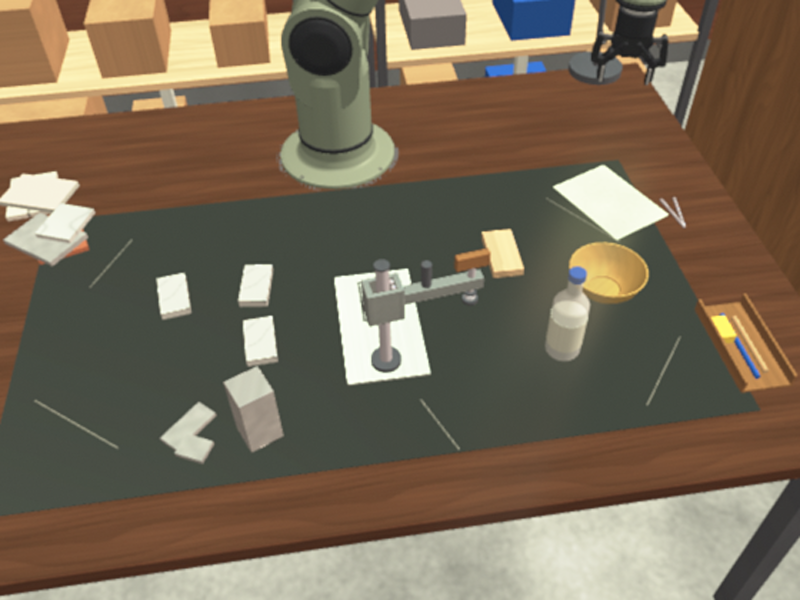

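```bash
cat > h.py <<'E'
import numpy as np, cv2
from workcell import bot, grab_frame, calibration
from scipy.spatial.transform import Rotation as Ro
def ray(cam,u,v,c=None):
    c=c or calibration(cam);K=np.array(c["camera_matrix"]);T=np.array(c["T"])
    x=(u-K[0,2])/K[0,0];y=(v-K[1,2])/K[1,1]
    if cam=="wrist":
        r=np.hypot(x,y);s=np.sin(r)/r if r>1e-9 else 1;d=np.array([x*s,y*s,np.cos(r)])
    else: d=np.array([x,y,1])
    return T[:3,3],T[:3,:3]@d
def onz(cam,u,v,z,c=None):
    o,d=ray(cam,u,v,c);return (o+d*(z-o[2])/d[2])
def proj(cam,p,c=None):
    c=c or calibration(cam);K=np.array(c["camera_matrix"]);T=np.array(c["T"])
    q=T[:3,:3].T@(np.array(p)-T[:3,3])
    if cam=="wrist":
        r=np.hypot(q[0],q[1]);th=np.arctan2(r,q[2]);n=q[:2]/r*th if r>1e-9 else q[:2]*0
    else: n=q[:2]/q[2]
    return n[0]*K[0,0]+K[0,2],n[1]*K[1,1]+K[1,2]
def tri(a,b):
    (o1,d1),(o2,d2)=a,b
    s=np.linalg.lstsq(np.c_[d1,-d2],o2-o1,rcond=None)[0]
    p,q=o1+d1*s[0],o2+d2*s[1];return (p+q)/2,np.linalg.norm(p-q)
def rect(cam,mask_pts,z):
    """pixel contour -> world rectangle at height z: centre, size, yaw of long side"""
    w=np.array([onz(cam,u,v,z)[:2] for u,v in mask_pts],np.float32)
    (c,s,a)=cv2.minAreaRect(w*1000)
    if s[0]<s[1]: s=s[::-1];a+=90
    a=(a+90)%180-90
    return np.round(c,1),np.round(s,1),round(a,2)
def goal(x,y,z,yaw):
    """shift in tool axes (units) + yaw turn (pi units, tool z) from measured pose, tool straight down"""
    s=bot.observe();R=Ro.from_euler("xyz",s["tool_rot"])
    d=R.inv().apply(np.array([x,y,z])-s["position"])/0.8
    rv=(R.inv()*Ro.from_euler("xyz",[np.pi,0,yaw])).as_rotvec()/np.pi
    print("pos",s["position"].round(4),"rot",s["tool_rot"].round(3),"shift",d.round(4),"turn",rv.round(4),"f",s["force"].round(1),"w",round(s["grip_width"],4),"t",round(s["clock"],1),"q7",s["qpos"][6].round(2))
E
python3 - <<'E'
from h import *
im=cv2.imread("pics/top0.png")
im=grab_frame("top");cv2.imwrite("pics/raw_top.png",im)
hsv=cv2.cvtColor(im,cv2.COLOR_BGR2HSV)
for nm,m,z in(("white",((hsv[...,1]<60)&(hsv[...,2]>170)),.018),("caul",((hsv[...,1]>70)&(hsv[...,0]<30)&(hsv[...,2]>150)),.02)):
    cs,_=cv2.findContours(m.astype(np.uint8),cv2.RETR_EXTERNAL,cv2.CHAIN_APPROX_NONE)
    for c in cs:
        if 250<cv2.contourArea(c)<8000:
            c=c[:,0].astype(float);print(nm,c.mean(0).round(0),rect("top",c,z),"z6:",rect("top",c,.006)[0])
s=lambda u,v:(u/1.42857,v/1.42857)
# corners of outline & plate
for p in((390,340),(419,340),(420,392),(391,392),(367,272),(440,271),(443,403),(368,404)): print(p,(onz("top",*s(*p),.006)*1000).round(1))
for nm,a,b in(("lugtop",(363,268),(427,264)),("wing",(318,276),(472,260)),("coltop",(404,258),(381,265))):
    print(nm,tri(ray("top",*s(*a)),ray("scene",*s(*b))))
E
```

```text
white [296. 405.] (array([92.4,  6.6]), array([233.9,  77.4]), 89.04) z6: [90.4  6.3]
white [542. 404.] (array([  81.4, -651.9]), array([100.8,  88.2]), 83.22) z6: [  79.4 -657.6]
white [526. 358.] (array([ 196.5, -622.5]), array([152.5, 139.2]), -38.22) z6: [ 195.4 -627.9]
white [ 88. 338.] (array([279.8, 575.8]), array([209. , 150.9]), 22.66) z6: [279.4 580.1]
white [366. 280.] (array([ 421.5, -199.9]), array([100.8,  57.2]), -8.33) z6: [ 422.3 -202. ]
white [423. 279.] (array([ 423.2, -360.8]), array([100.6,  58.9]), 8.1) z6: [ 424.  -364.2]
white [361. 229.] (array([ 568.1, -195.7]), array([101.3,  57.4]), 2.58) z6: [ 570.1 -197.7]
white [164. 191.] (array([690.5, 374.3]), array([68.2, 63.6]), 44.1) z6: [693.5 376.9]Traceback (most recent call last):
  File "<stdin>", line 9, in <module>
  File "h.py", line 26, in rect
    w=np.array([onz(cam,u,v,z)[:2] for u,v in mask_pts],np.float32)
                ~~~^^^^^^^^^^^
  File "h.py", line 12, in onz
    o,d=ray(cam,u,v,c);return (o+d*(z-o[2])/d[2])
        ~~~^^^^^^^^^^^
  File "h.py", line 5, in ray
    c=c or calibration(cam);K=np.array(c["camera_matrix"]);T=np.array(c["T"])
           ~~~~~~~~~~~^^^^^
ValueError: time passes only in moves, steps and waits
```

```bash
sed -i 's/^def ray/_C={}\ndef cal(n):\n    if n=="wrist": return calibration(n)\n    if n not in _C: _C[n]=calibration(n)\n    return _C[n]\ndef ray/; s/c=c or calibration(cam)/c=c or cal(cam)/' h.py
python3 - <<'E'
from h import *
im=cv2.imread("pics/raw_top.png")
hsv=cv2.cvtColor(im,cv2.COLOR_BGR2HSV)
g=((hsv[...,2]>150)).astype(np.uint8)
for nm,m,z in(("caul",((hsv[...,1]>70)&(hsv[...,0]<30)&(hsv[...,2]>150)),.02),("plate",((hsv[...,1]<60)&(hsv[...,2]>170)),.006)):
    cs,_=cv2.findContours(m.astype(np.uint8),cv2.RETR_EXTERNAL,cv2.CHAIN_APPROX_NONE)
    for c in cs:
        if 800<cv2.contourArea(c)<12000:
            c=c[:,0].astype(float);print(nm,c.mean(0).round(0),rect("top",c,z))
s=lambda u,v:(u/1.42857,v/1.42857)
for p in((390,340),(419,340),(420,392),(391,392),(367,272),(440,271),(443,403),(368,404)): print(p,(onz("top",*s(*p),.006)*1000).round(1))
for nm,a,b in(("lugtop",(363,268),(427,264)),("wing",(318,276),(472,260)),("coltop",(404,258),(381,265))):
    print(nm,tri(ray("top",*s(*a)),ray("scene",*s(*b))))
goal(.568,-.1957,.2,0)
E
```

```text
caul [187. 287.] (array([412.2, 304. ]), array([117.7,  63.3]), -1.43)
caul [122. 242.] (array([544.8, 490.8]), array([152.9, 152.2]), 8.44)
caul [ 60. 185.] (array([717.5, 678.1]), array([201.5,  78.7]), -0.08)
caul [524. 158.] (array([ 780.2, -691.8]), array([350. , 120.7]), 8.48)
plate [296. 405.] (array([90.4,  6.3]), array([235.8,  78. ]), 89.04)
plate [542. 404.] (array([  79.4, -657.6]), array([101.6,  88.9]), 83.22)
plate [526. 358.] (array([ 195.4, -627.9]), array([153.7, 140.3]), -38.22)
plate [ 88. 338.] (array([279.4, 580.1]), array([210.7, 152.1]), 22.66)
plate [282. 220.] (array([573.7,  28.8]), array([305.2, 151.1]), -0.76)
(390, 340) [548.3  58.5   6. ]
(419, 340) [ 5.472e+02 -1.000e-01  6.000e+00]
(420, 392) [442.4   0.6   6. ]
(391, 392) [443.5  58.5   6. ]
(367, 272) [690.5 103.1   6. ]
(440, 271) [689.4 -46.9   6. ]
(443, 403) [419.7 -44.5   6. ]
(368, 404) [420.6 104.7   6. ]
lugtop (array([0.64363619, 0.10322201, 0.22931028]), np.float64(0.0020912711054563485))
wing (array([0.63381166, 0.18219165, 0.21656498]), np.float64(0.00013844905503188916))
coltop (array([0.65452415, 0.02903855, 0.24975515]), np.float64(0.002845836669782512))
pos [0.1893 0.5954 0.2309] rot [-3.141  0.     2.834] shift [-0.7507 -0.7989  0.0393] turn [-0.00e+00  4.00e-04  9.02e-01] f [0.1 0.7 0.6] w 0.0855 t 0.1 q7 -0.11
```

move_arm(
  jaw=[0,0,0,0,0,0,0,0,0,0],
  dp=[
    [-0.0375,-0.04,0.002],
    [-0.0375,-0.04,0.002],
    [-0.0375,-0.04,0.002],
    [-0.0375,-0.04,0.002],
    [-0.0375,-0.04,0.002],
    [-0.0375,-0.04,0.002],
    [-0.0375,-0.04,0.002],
    [-0.0375,-0.04,0.002],
    [-0.0375,-0.04,0.002],
    [-0.0375,-0.04,0.002],
  ],
  rotation=[
    [0,0,0],
    [0,0,0],
    [0,0,0],
    [0,0,0],
    [0,0,0],
    [0,0,0],
    [0,0,0],
    [0,0,0],
    [0,0,0],
    [0,0,0],
  ],
)

```text
clock: 1.4
position: [0.3788, 0.1984, 0.2153]
tool_rot: [3.141, 0.0, 2.834]
force: [0.9, -0.4, 0.3]
grip_width: 0.085
```

move_arm(
  jaw=[0,0,0,0,0,0,0,0,0,0],
  dp=[
    [-0.0375,-0.04,0.002],
    [-0.0375,-0.04,0.002],
    [-0.0375,-0.04,0.002],
    [-0.0375,-0.04,0.002],
    [-0.0375,-0.04,0.002],
    [-0.0375,-0.04,0.002],
    [-0.0375,-0.04,0.002],
    [-0.0375,-0.04,0.002],
    [-0.0375,-0.04,0.002],
    [-0.0375,-0.04,0.002],
  ],
  rotation=[
    [0,0,0],
    [0,0,0],
    [0,0,0],
    [0,0,0],
    [0,0,0],
    [0,0,0],
    [0,0,0],
    [0,0,0],
    [0,0,0],
    [0,0,0],
  ],
)

```text
clock: 2.65
position: [0.5677, -0.1974, 0.1991]
tool_rot: [3.142, -0.0, 2.834]
force: [-0.3, 0.8, 0.6]
grip_width: 0.0856
```

move_arm(
  jaw=[0,0,0,0,0,0,0,0,0,0],
  dp=[
    [0,0,0],
    [0,0,0],
    [0,0,0],
    [0,0,0],
    [0,0,0],
    [0,0,0],
    [0,0,0],
    [0,0,0],
    [0,0,0],
    [0,0,0],
  ],
  rotation=[
    [0,0,0.055],
    [0,0,0.055],
    [0,0,0.055],
    [0,0,0.055],
    [0,0,0.055],
    [0,0,0.055],
    [0,0,0.055],
    [0,0,0.055],
    [0,0,0.055],
    [0,0,0.055],
  ],
)

```text
clock: 3.9
position: [0.5672, -0.196, 0.1991]
tool_rot: [-3.141, 0.0, 1.1]
force: [0.4, 1.0, 0.2]
grip_width: 0.0856
```

move_arm(
  jaw=[0,0,0,0,0,0,0,0],
  dp=[
    [0,0,0],
    [0,0,0],
    [0,0,0],
    [0,0,0],
    [0,0,0],
    [0,0,0],
    [0,0,0],
    [0,0,0],
  ],
  rotation=[
    [0,0,0.055],
    [0,0,0.055],
    [0,0,0.055],
    [0,0,0.055],
    [0,0,0.055],
    [0,0,0.055],
    [0,0,0.0],
    [0,0,0],
  ],
)

```text
clock: 4.9
position: [0.5672, -0.196, 0.1992]
tool_rot: [-3.142, 0.0, 0.073]
force: [0.5, 0.8, 0.9]
grip_width: 0.0854
```

Run:
```python
from h import *
goal(.568,-.196,.06,.045)
im=grab_frame("wrist");cv2.imwrite("pics/w1.png",im);goal(.568,-.196,.004,.045);c=calibration("wrist");print(c)
```

```text
pos [ 0.5672 -0.196   0.1992] rot [-3.142  0.     0.073] shift [1.00e-03 1.00e-04 1.74e-01] turn [-0.      0.0001  0.009 ] f [0.5 0.8 0.9] w 0.0854 t 4.9 q7 -0.65
pos [ 0.5672 -0.1961  0.1993] rot [-3.141  0.     0.073] shift [0.001  0.     0.2441] turn [-0.      0.      0.0088] f [-0.6  0.2 -0.2] w 0.0854 t 5.0 q7 -0.65
{'camera_matrix': array([[325.1922621 ,   0.        , 284.33935738],
       [  0.        , 325.1922621 , 212.57350174],
       [  0.        ,   0.        ,   1.        ]]), 'T': array([[ 7.13462410e-02, -9.44872897e-01, -3.19569903e-01,
         6.49511768e-01],
       [-9.97451368e-01, -6.78082345e-02, -2.21993458e-02,
        -1.89517609e-01],
       [-6.93910778e-04,  3.20339277e-01, -9.47302626e-01,
         3.40951620e-01],
       [ 0.00000000e+00,  0.00000000e+00,  0.00000000e+00,
         1.00000000e+00]])}
```

View pics/w1.png

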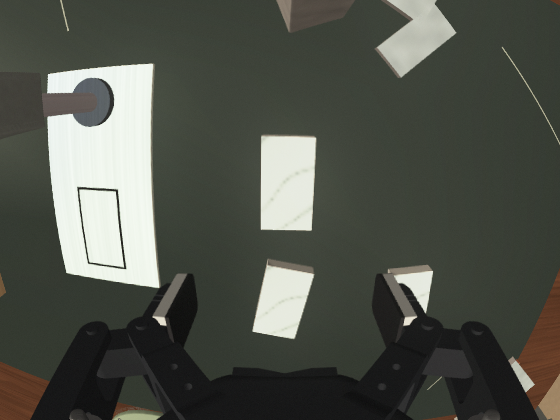

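Run:
```python
from h import *
c=calibration("wrist");cal=lambda n:c
im=cv2.imread("pics/w1.png");hsv=cv2.cvtColor(im,cv2.COLOR_BGR2HSV)
for p in((262,138),(315,139),(312,230),(261,230),(269,262),(313,271)): print(p,(onz("wrist",*p,.018,c)*1000).round(1))
print("outline")
for p in((78,188),(117,191),(126,268),(89,262)): print(p,(onz("wrist",*p,.006,c)*1000).round(1))
```

```text
(262, 138) [ 616.8 -169.4   18. ]
(315, 139) [ 619.6 -221.9   18. ]
(312, 230) [ 523. -228.   18.]
(261, 230) [ 519.1 -173.6   18. ]
(269, 262) [ 481.3 -184.2   18. ]
(313, 271) [ 473.2 -234.4   18. ]
outline
(78, 188) [550.2  57.7   6. ]
(117, 191) [ 5.491e+02 -5.000e-01  6.000e+00]
(126, 268) [447.5  -1.1   6. ]
(89, 262) [448.6  57.    6. ]
```

move_arm(
  jaw=[0,0,0,0,0,0,0,0,0,0],
  dp=[
    [0.0022,0.001,0.034],
    [0,0,0.036],
    [0,0,0.036],
    [0,0,0.036],
    [0,0,0.036],
    [0,0,0.034],
    [0,0,0.02],
    [0,0,0.012],
    [0,0,0],
    [0,0,0],
  ],
  rotation=[
    [0,0,0.0076],
    [0,0,0],
    [0,0,0],
    [0,0,0],
    [0,0,0],
    [0,0,0],
    [0,0,0],
    [0,0,0],
    [0,0,0],
    [0,0,0],
  ],
)

```text
clock: 6.2
position: [0.5694, -0.1969, 0.0049]
tool_rot: [3.141, -0.001, 0.046]
force: [1.4, -0.2, -0.7]
grip_width: 0.0854
```

move_arm(
  jaw=[255,255,255,255,255,255,255,255],
  dp=[
    [0,0,0],
    [0,0,0],
    [0,0,0],
    [0,0,0],
    [0,0,0],
    [0,0,0],
    [0,0,0],
    [0,0,0],
  ],
  rotation=[
    [0,0,0],
    [0,0,0],
    [0,0,0],
    [0,0,0],
    [0,0,0],
    [0,0,0],
    [0,0,0],
    [0,0,0],
  ],
  squeeze=50,
)

```text
clock: 7.2
position: [0.5693, -0.1969, 0.0048]
tool_rot: [3.141, -0.001, 0.045]
force: [-1.6, 0.8, 10.5]
grip_width: 0.0536
```

move_arm(
  jaw=[255,255,255,255,255,255,255],
  dp=[
    [0,0,-0.01],
    [0,0,-0.02],
    [0,0,-0.03],
    [0,0,-0.03],
    [0,0,-0.03],
    [0,0,0],
    [0,0,0],
  ],
  rotation=[
    [0,0,0],
    [0,0,0],
    [0,0,0],
    [0,0,0],
    [0,0,0],
    [0,0,0],
    [0,0,0],
  ],
)

```text
clock: 8.07
position: [0.5689, -0.1964, 0.1]
tool_rot: [-3.141, 0.0, 0.045]
force: [-0.6, 1.1, -3.7]
grip_width: 0.0535
```

Run:
```python
from h import *
im=grab_frame("wrist");cv2.imwrite("pics/w2.png",im);goal(.4965,.029,.09,-.009)
```

```text
pos [ 0.5688 -0.1965  0.0997] rot [-3.141e+00  1.000e-03  4.500e-02] shift [-0.0775 -0.2857  0.0122] turn [-0.0001  0.0002  0.0173] f [-0.2 -0.8 -3.2] w 0.0536 t 8.1 q7 -0.59
```

View pics/w2.png

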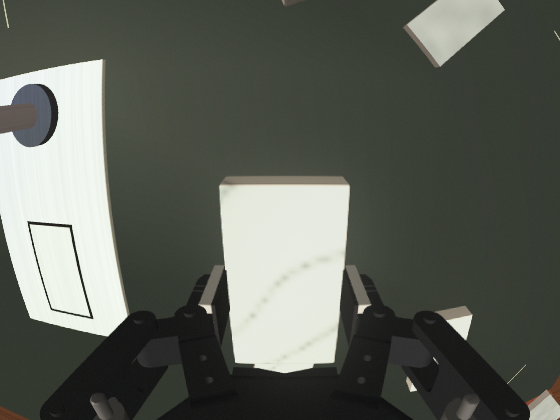

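Run:
```python
from h import *
c=calibration("wrist");s=bot.observe();R=Ro.from_euler("xyz",s["tool_rot"])
for p in((220.5,184.5),(350,184.5),(235,362),(335,362)): print(p,((R.inv().apply(onz("wrist",*p,.113,c)-s["position"]))*1000).round(1))
```

```text
(220.5, 184.5) [ 51.3 -26.9 -13.4]
(350, 184.5) [ 51.3  26.3 -13.4]
(235, 362) [-46.7 -27.7 -13.3]
(335, 362) [-46.8  26.8 -13.3]
```

move_arm(
  jaw=[255,255,255,255,255,255,255,255,255],
  dp=[
    [0,0,0],
    [-0.0158,-0.0468,0],
    [-0.0158,-0.0468,0],
    [-0.0158,-0.0468,0],
    [-0.0158,-0.0468,0],
    [-0.0158,-0.0468,0],
    [-0.0158,-0.0468,0],
    [0,0,0.04],
    [0,0,0.04],
  ],
  rotation=[
    [0,0,0.0173],
    [0,0,0],
    [0,0,0],
    [0,0,0],
    [0,0,0],
    [0,0,0],
    [0,0,0],
    [0,0,0],
    [0,0,0],
  ],
)

```text
clock: 9.25
position: [0.495, 0.0294, 0.0349]
tool_rot: [3.141, 0.0, -0.007]
force: [1.4, 0.4, -3.5]
grip_width: 0.0536
```

move_arm(
  jaw=[255,255,255,255],
  dp=[
    [0,0,0],
    [0,0,0.01],
    [0,0,0],
    [0,0,0],
  ],
  rotation=[
    [0,0,0],
    [0,0,0],
    [0,0,0],
    [0,0,0],
  ],
)

```text
clock: 9.75
position: [0.4955, 0.0285, 0.0286]
tool_rot: [-3.141, -0.001, -0.009]
force: [-0.4, -0.2, -3.7]
grip_width: 0.0535
```

Run:
```python
from h import *
im=grab_frame("wrist");cv2.imwrite("pics/w3.png",im);goal(.495,.029,.0108,-.009)
c=calibration("wrist");np.save("c3.npy",c["T"])
```

```text
pos [0.4955 0.0286 0.0286] rot [-3.141e+00 -1.000e-03 -9.000e-03] shift [-0.0007 -0.0005  0.0223] turn [-0.0001 -0.0002 -0.    ] f [-0.3  1.  -3.9] w 0.0534 t 9.8 q7 -0.79
```

View pics/w3.png

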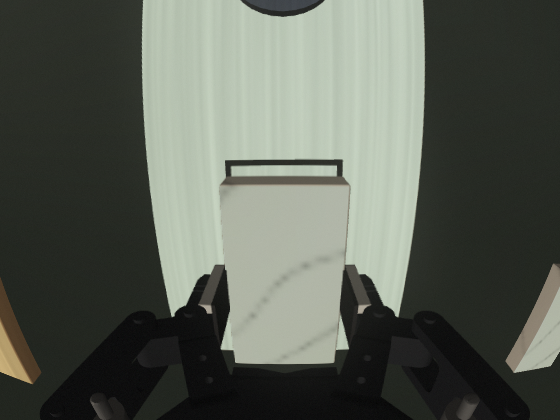

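Run:
```python
from h import *
c=calibration("wrist")
for p in((226,160),(343,160),(226,164.5),(343,164.5),(143,70),(424,70),(282,15)): print(p,(onz("wrist",*p,.006,c)*1000).round(1))
```

```text
(226, 160) [551.4  58.9   6. ]
(343, 160) [550.8  -1.4   6. ]
(226, 164.5) [549.  59.   6.]
(343, 164.5) [548.4  -1.5   6. ]
(143, 70) [602.1 102.4   6. ]
(424, 70) [600.5 -44.8   6. ]
(282, 15) [625.6  29.2   6. ]
```

move_arm(
  jaw=[255,255,255,255,0,0,0,0],
  dp=[
    [0.0008,-0.0002,0.01],
    [0,0,0.008],
    [0,0,0.0038],
    [0,0,0],
    [0,0,0],
    [0,0,0],
    [0,0,0],
    [0,0,0],
  ],
  rotation=[
    [0,0,0],
    [0,0,0],
    [0,0,0],
    [0,0,0],
    [0,0,0],
    [0,0,0],
    [0,0,0],
    [0,0,0],
  ],
)

```text
clock: 10.8
position: [0.4959, 0.0286, 0.0106]
tool_rot: [3.141, -0.0, -0.009]
force: [-0.4, 0.7, -0.5]
grip_width: 0.0855
```

move_arm(
  jaw=[0,0,0,0],
  dp=[
    [0,0,-0.03],
    [0,0,-0.05],
    [0,0,-0.05],
    [0,0,-0.01],
  ],
  rotation=[
    [0,0,0],
    [0,0,0],
    [0,0,0],
    [0,0,0],
  ],
)

```text
clock: 11.3
position: [0.4966, 0.0288, 0.1245]
tool_rot: [-3.141, -0.002, -0.009]
force: [-0.6, 0.2, 0.2]
grip_width: 0.0852
```

```bash
cat > look.py <<'E'
from h import *
im=grab_frame("top");hsv=cv2.cvtColor(im,cv2.COLOR_BGR2HSV)
for nm,m,z in(("caul",((hsv[...,1]>70)&(hsv[...,0]<30)&(hsv[...,2]>150)),.02),("white",((hsv[...,1]<60)&(hsv[...,2]>170)),.018)):
    cs,_=cv2.findContours(m.astype(np.uint8),cv2.RETR_EXTERNAL,cv2.CHAIN_APPROX_NONE)
    for c in cs:
        if 1000<cv2.contourArea(c)<3000:
            c=c[:,0].astype(float);r=rect("top",c,z)
            if r[0][0]>350 and r[1][0]<140:print(nm,*r)
E
python3 look.py
python3 - <<'E'
from h import *
im=grab_frame("wrist");cv2.imwrite("pics/w4.png",im);
goal(.4215,-.2,.12,-.145)
E
```

```text
pos [0.4962 0.0291 0.123 ] rot [-3.141e+00 -1.000e-03 -9.000e-03] shift [-0.0909  0.2871  0.0035] turn [-0.0002 -0.0003  0.0434] f [0.8 0.4 0.1] w 0.085 t 11.4 q7 -0.94
```

View pics/w4.png

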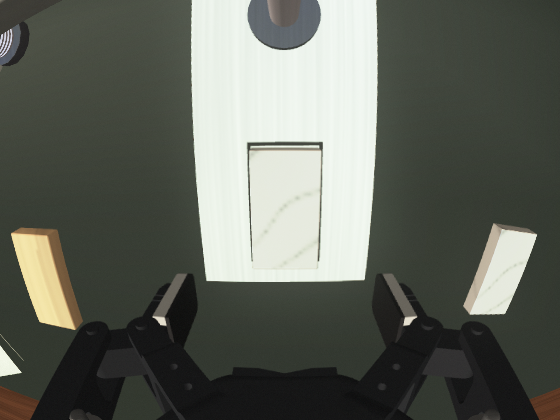

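Run:
```python
from h import *
c=calibration("wrist")
im=cv2.imread("pics/w4.png").astype(int).sum(2)//3
print(im[136:158,270],im[136:158,300]);print(im[255:275,270],im[255:285,300]);print(im[200,240:260],im[200,312:330])
for p,z in(((285,143.5),.006),((285,150),.024),((285,268),.024),((249,200),.006),((322,200),.006),((252,200),.024),((320,200),.024)): print(p,(onz("wrist",*p,z,c)*1000).round(1))
```

```text
[240 240 240 240 240 221 121  66  65 146 235 191 125 130 186 226 228 228
 228 228 228 227] [240 241 240 241 240 199  97  68  67 146 235 191 127 132 185 227 228 229
 230 229 228 229]
[229 229 228 229 229 229 229 230 229 229 229 229 231 225 229 237 237 236
 237 237] [222 226 227 228 228 228 228 229 228 228 228 228 228 224 230 236 237 237
 237 237 237 237 237 236 236 237 195  69  68  68]
[242 243 242 240 239 238 237 237 234  64 187 229 229 228 229 228 228 228
 228 229] [230 230 229 229 229 230 229 211 114 165 240 239 239 239 238 239 241 242]
(285, 143.5) [549.2  28.9   6. ]
(285, 150) [546.4  29.   24. ]
(285, 268) [448.4  29.8  24. ]
(249, 200) [502.6  59.3   6. ]
(322, 200) [502.   -1.5   6. ]
(252, 200) [507.8  54.9  24. ]
(320, 200) [507.4   2.2  24. ]
```

```bash
sed -i 's/1000<cv2/400<cv2/' look.py; python3 look.py
```

```text
caul [420.5 304. ] [100.9  63.9] -1.11
white [ 421.6 -200.1] [101.3  57.5] -8.33
white [ 423.  -360.6] [101.1  59.3] 8.1
white [456.8  -6.4] [76.5 73.5] 88.9
white [ 753.3 -304.8] [92.5 85.4] -43.29
white [ 800.6 -221.7] [66.  63.7] -66.08
```

move_arm(
  jaw=[0,0,0,0,0,0,0,0],
  dp=[
    [0,0,0],
    [-0.008,0.0497,0],
    [-0.008,0.0497,0],
    [-0.008,0.0497,0],
    [-0.008,0.0497,0],
    [-0.008,0.0497,0],
    [-0.008,0.0497,0],
    [0,0,0],
  ],
  rotation=[
    [0,0,0.0434],
    [0,0,0],
    [0,0,0],
    [0,0,0],
    [0,0,0],
    [0,0,0],
    [0,0,0],
    [0,0,0],
  ],
)

```text
clock: 12.45
position: [0.4218, -0.2042, 0.122]
tool_rot: [3.141, 0.001, -0.15]
force: [-0.1, 1.4, 0.1]
grip_width: 0.0853
```

move_arm(
  jaw=[0,0,0,0,0,0,0],
  dp=[
    [0,0,0.035],
    [0,0,0.035],
    [0,0,0.035],
    [0,0,0.025],
    [0,0,0.0156],
    [0,0,0],
    [0,0,0],
  ],
  rotation=[
    [0,0,0],
    [0,0,0],
    [0,0,0],
    [0,0,0],
    [0,0,0],
    [0,0,0],
    [0,0,0],
  ],
)

```text
clock: 13.32
position: [0.4235, -0.2018, 0.0066]
tool_rot: [3.141, -0.0, -0.145]
force: [-0.3, 0.6, -0.4]
grip_width: 0.0852
```

move_arm(
  jaw=[255,255,255,255,255,255,255,255],
  dp=[
    [0,0,0],
    [0,0,0],
    [0,0,0],
    [0,0,0],
    [0,0,0],
    [0,0,0],
    [0,0,0],
    [0,0,0],
  ],
  rotation=[
    [0,0,0],
    [0,0,0],
    [0,0,0],
    [0,0,0],
    [0,0,0],
    [0,0,0],
    [0,0,0],
    [0,0,0],
  ],
)

```text
clock: 14.32
position: [0.4236, -0.2018, 0.0068]
tool_rot: [-3.141, -0.001, -0.145]
force: [-1.9, 2.6, 13.9]
grip_width: 0.0533
```

Run:
```python
from h import *
goal(.4955,.029,.1,-.009)
```

```text
pos [ 0.4236 -0.2018  0.0068] rot [-3.141e+00 -1.000e-03 -1.450e-01] shift [ 0.0472 -0.2985 -0.1163] turn [-0.0001 -0.0003 -0.0434] f [-1.9  2.6 13.9] w 0.0533 t 14.3 q7 -0.37
```

move_arm(
  jaw=[255,255,255,255,255,255,255],
  dp=[
    [0,0,-0.01],
    [0,0,-0.025],
    [0,0,-0.035],
    [0,0,-0.035],
    [0,0,-0.025],
    [0,0,0],
    [0,0,0],
  ],
  rotation=[
    [0,0,0],
    [0,0,0],
    [0,0,0],
    [0,0,0],
    [0,0,0],
    [0,0,0],
    [0,0,0],
  ],
)

```text
clock: 15.2
position: [0.4232, -0.2014, 0.1097]
tool_rot: [-3.141, 0.0, -0.145]
force: [0.2, 0.1, -2.9]
grip_width: 0.0533
```

```bash
cat > held.py <<'E'
from h import *
import sys
h=float(sys.argv[1])  # top of held thing above TCP
c=calibration("wrist");s=bot.observe();R=Ro.from_euler("xyz",s["tool_rot"])
im=grab_frame("wrist");cv2.imwrite(f"pics/held_{s['clock']:.1f}.png",im)
g=cv2.cvtColor(im,cv2.COLOR_BGR2GRAY).astype(int)
for u in(240,285,330):
    col=g[140:240,u];d=np.diff(col);k=int(np.argmax(d));v=140+k+1
    print(u,v,((R.inv().apply(onz("wrist",u,v,s["position"][2]+h,c)-s["position"]))*1000).round(1),list(g[v-5:v+4,u]))
goal(.4955,.029,.1,-.009)
E
python3 held.py .0112; cp pics/w2.png /tmp/; python3 -c "
import cv2;g=cv2.imread('pics/w2.png',0)
for u in(240,285,330):print(g[176:192,u])"
```

```text
240 186 [ 50.  -19.1 -11.2] [np.int64(110), np.int64(111), np.int64(109), np.int64(109), np.int64(117), np.int64(191), np.int64(216), np.int64(226), np.int64(227)]
285 186 [ 49.9  -0.4 -11.2] [np.int64(114), np.int64(114), np.int64(114), np.int64(114), np.int64(132), np.int64(212), np.int64(226), np.int64(231), np.int64(232)]
330 186 [ 49.9  18.3 -11.2] [np.int64(111), np.int64(113), np.int64(112), np.int64(112), np.int64(134), np.int64(204), np.int64(226), np.int64(232), np.int64(232)]
pos [ 0.423  -0.2015  0.1095] rot [-3.141e+00  1.000e-03 -1.450e-01] shift [ 0.0479 -0.2983  0.0119] turn [-0.0001  0.0003 -0.0434] f [-0.6 -0.2 -2.9] w 0.0534 t 15.2 q7 -0.56
[107 123 122 124 125 123 124 117 158 204 222 225 226 227 228 227]
[116 125 127 128 127 128 128 123 177 220 228 230 230 230 231 230]
[107 124 125 125 126 126 128 124 168 213 228 230 231 231 230 230]
```

move_arm(
  jaw=[255,255,255,255,255,255,255,255,255,255],
  dp=[
    [0,0,0],
    [0.015,-0.0481,0],
    [0.015,-0.0481,0],
    [0.015,-0.0481,0],
    [0.015,-0.0481,0],
    [0.015,-0.0481,0],
    [0.015,-0.0481,0],
    [0,0,0.04],
    [0,0,0.03],
    [0,0,0],
  ],
  rotation=[
    [0,0,-0.0434],
    [0,0,0],
    [0,0,0],
    [0,0,0],
    [0,0,0],
    [0,0,0],
    [0,0,0],
    [0,0,0],
    [0,0,0],
    [0,0,0],
  ],
)

```text
clock: 16.5
position: [0.4963, 0.028, 0.0527]
tool_rot: [3.141, 0.003, -0.01]
force: [-0.5, -0.5, -1.7]
grip_width: 0.053
```

```bash
python3 held.py .0112; python3 -c "
from h import *
goal(.4972,.0287,.0313,-.009)"
```

```text
240 160 [ 61.1 -18.7 -11.4] [np.int64(58), np.int64(52), np.int64(52), np.int64(54), np.int64(101), np.int64(204), np.int64(195), np.int64(121), np.int64(100)]
285 159 [ 61.3  -0.4 -11.4] [np.int64(77), np.int64(52), np.int64(53), np.int64(51), np.int64(88), np.int64(171), np.int64(212), np.int64(179), np.int64(114)]
330 186 [ 50.1  18.3 -11.3] [np.int64(103), np.int64(103), np.int64(105), np.int64(103), np.int64(115), np.int64(171), np.int64(192), np.int64(196), np.int64(198)]
pos [0.4969 0.0278 0.0538] rot [ 3.141e+00  2.000e-03 -1.000e-02] shift [-0.0019 -0.0014 -0.0578] turn [ 0.0002  0.0005 -0.0003] f [ 0.4  0.3 -1.5] w 0.0533 t 16.6 q7 -0.85
pos [0.4969 0.0278 0.0538] rot [ 3.141e+00  2.000e-03 -1.000e-02] shift [ 0.0004 -0.0011  0.0281] turn [ 0.0002  0.0005 -0.0003] f [ 0.4  0.3 -1.5] w 0.0533 t 16.6 q7 -0.85
```

move_arm(
  jaw=[255,255,255,255,255,255],
  dp=[
    [0,0,0],
    [0,0,0.01],
    [0,0,0.01],
    [0,0,0.0065],
    [0,0,0],
    [0,0,0],
  ],
  rotation=[
    [0,0,0],
    [0,0,0],
    [0,0,0],
    [0,0,0],
    [0,0,0],
    [0,0,0],
  ],
)

```text
clock: 17.3
position: [0.4975, 0.0284, 0.0331]
tool_rot: [3.142, -0.0, -0.009]
force: [0.2, -0.1, -2.2]
grip_width: 0.0528
```

```bash
python3 -c "
from h import *
goal(.4972,.0287,.0308,-.009)"
```

```text
pos [0.4975 0.0284 0.0331] rot [ 3.142 -0.    -0.009] shift [-0.0004 -0.0004  0.0028] turn [ 0. -0. -0.] f [ 0.2 -0.1 -2.2] w 0.0528 t 17.3 q7 -0.81
```

Lower the last 2 mm, release, retreat.

move_arm(
  jaw=[255,255,0,0,0,0,0,0,0,0],
  dp=[
    [-0.0004,-0.0004,0.0024],
    [0,0,0],
    [0,0,0],
    [0,0,0],
    [0,0,0],
    [0,0,-0.02],
    [0,0,-0.04],
    [0,0,-0.05],
    [0,0,0],
    [0,0,0],
  ],
  rotation=[
    [0,0,0],
    [0,0,0],
    [0,0,0],
    [0,0,0],
    [0,0,0],
    [0,0,0],
    [0,0,0],
    [0,0,0],
    [0,0,0],
    [0,0,0],
  ],
)

```text
clock: 18.55
position: [0.497, 0.029, 0.1193]
tool_rot: [-3.141, -0.0, -0.009]
force: [-0.6, -0.7, 0.5]
grip_width: 0.0854
```

```bash
python3 look.py
python3 - <<'E'
from h import *
im=grab_frame("wrist");cv2.imwrite("pics/w5.png",im);
np.save("c5.npy",calibration("wrist")["T"])
goal(.4245,-.362,.12,.141)
E
```

```text
caul [420.5 304.1] [100.9  63.9] -1.11
white [ 423.  -360.6] [101.1  59.5] 8.1
white [458.2  -3.6] [82.1 76.4] 88.9
white [ 753.3 -304.8] [92.5 85.4] -43.29
white [ 800.6 -221.7] [66.  63.7] -66.08
pos [0.4968 0.0288 0.1187] rot [ 3.141e+00  1.000e-03 -9.000e-03] shift [-0.0859  0.4893 -0.0015] turn [ 0.      0.0003 -0.0478] f [-0.1 -0.1  0. ] w 0.0854 t 18.6 q7 -0.95
```

View pics/w5.png

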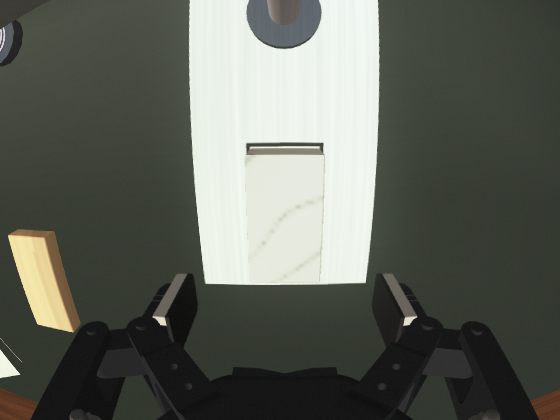

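move_arm(
  jaw=[0,0,0,0,0,0,0,0,0,0],
  dp=[
    [0,0,0],
    [-0.0197,0.0589,0],
    [-0.0197,0.0589,0],
    [-0.0197,0.0589,0],
    [-0.0197,0.0589,0],
    [-0.0197,0.0589,0],
    [-0.0197,0.0589,0],
    [-0.0197,0.0589,0],
    [-0.0197,0.0589,0],
    [0,0,0],
  ],
  rotation=[
    [0,0,-0.0478],
    [0,0,0],
    [0,0,0],
    [0,0,0],
    [0,0,0],
    [0,0,0],
    [0,0,0],
    [0,0,0],
    [0,0,0],
    [0,0,0],
  ],
)

```text
clock: 19.9
position: [0.423, -0.3659, 0.1187]
tool_rot: [3.14, 0.001, 0.136]
force: [-0.2, 1.5, 0.8]
grip_width: 0.085
```

move_arm(
  jaw=[0,0,0,0,0,0,0],
  dp=[
    [0,0,0.035],
    [0,0,0.035],
    [0,0,0.033],
    [0,0,0.025],
    [0,0,0.012],
    [0,0,0],
    [0,0,0],
  ],
  rotation=[
    [0,0,0],
    [0,0,0],
    [0,0,0],
    [0,0,0],
    [0,0,0],
    [0,0,0],
    [0,0,0],
  ],
)

```text
clock: 20.78
position: [0.4256, -0.3625, 0.0078]
tool_rot: [3.141, -0.001, 0.141]
force: [-0.2, -0.6, 0.1]
grip_width: 0.0855
```

move_arm(
  jaw=[255,255,255,255,255,255,255,255],
  dp=[
    [0,0,0],
    [0,0,0],
    [0,0,0],
    [0,0,0],
    [0,0,0],
    [0,0,0],
    [0,0,0],
    [0,0,0],
  ],
  rotation=[
    [0,0,0],
    [0,0,0],
    [0,0,0],
    [0,0,0],
    [0,0,0],
    [0,0,0],
    [0,0,0],
    [0,0,0],
  ],
)

```text
clock: 21.78
position: [0.4256, -0.3624, 0.0079]
tool_rot: [3.141, -0.001, 0.141]
force: [-1.4, 2.2, 12.0]
grip_width: 0.0535
```

move_arm(
  jaw=[255,255,255,255,255,255,255],
  dp=[
    [0,0,-0.01],
    [0,0,-0.025],
    [0,0,-0.035],
    [0,0,-0.035],
    [0,0,-0.025],
    [0,0,0],
    [0,0,0],
  ],
  rotation=[
    [0,0,0],
    [0,0,0],
    [0,0,0],
    [0,0,0],
    [0,0,0],
    [0,0,0],
    [0,0,0],
  ],
)

```text
clock: 22.65
position: [0.4252, -0.3618, 0.1106]
tool_rot: [-3.141, 0.0, 0.141]
force: [-0.3, 0.9, -1.8]
grip_width: 0.0533
```

```bash
python3 held.py .0112; python3 look.py
```

```text
240 186 [ 50.1 -19.1 -11.2] [np.int64(150), np.int64(148), np.int64(150), np.int64(148), np.int64(143), np.int64(198), np.int64(228), np.int64(235), np.int64(237)]
285 186 [ 50.1  -0.4 -11.2] [np.int64(150), np.int64(153), np.int64(154), np.int64(155), np.int64(151), np.int64(217), np.int64(237), np.int64(241), np.int64(241)]
330 186 [ 50.1  18.3 -11.2] [np.int64(151), np.int64(151), np.int64(152), np.int64(154), np.int64(150), np.int64(207), np.int64(235), np.int64(241), np.int64(242)]
pos [ 0.4251 -0.3618  0.1104] rot [-3.141e+00  1.000e-03  1.410e-01] shift [ 0.1559 -0.4712  0.0132] turn [-0.0002  0.0002  0.0478] f [-0.1  0.3 -2.9] w 0.0533 t 22.7 q7 -0.16
caul [412.2 304. ] [117.8  63.5] -1.53
white [ 753.4 -304.9] [92.1 85.4] -43.29
white [ 800.6 -221.7] [63.6 63.5] 23.92
```

move_arm(
  jaw=[255,255,255,255,255,255,255,255,255,255],
  dp=[
    [0.0095,-0.0543,0],
    [0.0095,-0.0543,0],
    [0.0095,-0.0543,0],
    [0.0095,-0.0543,0],
    [0.0095,-0.0543,0],
    [0.0095,-0.0543,0],
    [0.0095,-0.0543,0],
    [0.0095,-0.0543,0],
    [0.0095,-0.0543,0],
    [0,0,0],
  ],
  rotation=[
    [0,0,0.0478],
    [0,0,0],
    [0,0,0],
    [0,0,0],
    [0,0,0],
    [0,0,0],
    [0,0,0],
    [0,0,0],
    [0,0,0],
    [0,0,0],
  ],
)

```text
clock: 24.0
position: [0.4907, 0.0319, 0.1102]
tool_rot: [3.142, 0.001, -0.004]
force: [0.2, -0.5, -3.4]
grip_width: 0.0534
```

move_arm(
  jaw=[255,255,255,255,255],
  dp=[
    [0,0,0],
    [0,0,0.03],
    [0,0,0.03],
    [0,0,0],
    [0,0,0],
  ],
  rotation=[
    [0,0,0],
    [0,0,0],
    [0,0,0],
    [0,0,0],
    [0,0,0],
  ],
)

```text
clock: 24.62
position: [0.4909, 0.0279, 0.0638]
tool_rot: [3.141, -0.0, -0.01]
force: [1.0, 0.5, -2.8]
grip_width: 0.0534
```

```bash
python3 held.py .0102; python3 -c "
from h import *
goal(.497,.0288,.0502,-.009)"
```

```text
240 148 [ 65.8 -18.7 -10.2] [np.int64(180), np.int64(52), np.int64(52), np.int64(53), np.int64(52), np.int64(142), np.int64(204), np.int64(179), np.int64(117)]
285 148 [ 65.6  -0.4 -10.2] [np.int64(85), np.int64(51), np.int64(53), np.int64(53), np.int64(92), np.int64(218), np.int64(214), np.int64(156), np.int64(105)]
330 159 [ 61.2  18.  -10.2] [np.int64(86), np.int64(105), np.int64(106), np.int64(109), np.int64(107), np.int64(190), np.int64(200), np.int64(205), np.int64(205)]
pos [0.491  0.0283 0.0639] rot [-3.142e+00 -1.000e-03 -1.000e-02] shift [ 0.0057 -0.001  -0.0452] turn [-0.     -0.0003 -0.0003] f [ 0.5  0.3 -2.3] w 0.0531 t 24.7 q7 -0.85
pos [0.491  0.0283 0.0639] rot [-3.142e+00 -1.000e-03 -1.000e-02] shift [ 0.0075 -0.0007  0.0171] turn [-0.     -0.0003 -0.0003] f [ 0.5  0.3 -2.3] w 0.0531 t 24.7 q7 -0.85
```

move_arm(
  jaw=[255,255,255,255,255],
  dp=[
    [0.0075,-0.0006,0],
    [0,0,0.01],
    [0,0,0.0055],
    [0,0,0],
    [0,0,0],
  ],
  rotation=[
    [0,0,0],
    [0,0,0],
    [0,0,0],
    [0,0,0],
    [0,0,0],
  ],
)

```text
clock: 25.3
position: [0.4965, 0.0292, 0.0506]
tool_rot: [3.141, 0.0, -0.009]
force: [-0.6, -0.4, -3.0]
grip_width: 0.0532
```

```bash
python3 -c "
from h import *
im=grab_frame('wrist');g=cv2.cvtColor(im,cv2.COLOR_BGR2GRAY);print(g[180:192,285],g[180:192,250])
goal(.497,.0288,.05,-.009)"
```

```text
[ 98 101 100 101 101  96 143 181 193 194 195 196] [100 100 100 101 101  95 137 176 189 193 193 193]
pos [0.4966 0.0292 0.0506] rot [ 3.141  0.    -0.009] shift [0.0005 0.0005 0.0008] turn [ 0.  0. -0.] f [ 0.6 -0.2 -1.8] w 0.053 t 25.4 q7 -0.84
```

move_arm(
  jaw=[255,255,0,0,0,0,0,0,0,0],
  dp=[
    [0.0004,0.0004,0.0008],
    [0,0,0],
    [0,0,0],
    [0,0,0],
    [0,0,0],
    [0,0,-0.02],
    [0,0,-0.04],
    [0,0,-0.05],
    [0,0,0],
    [0,0,0],
  ],
  rotation=[
    [0,0,0],
    [0,0,0],
    [0,0,0],
    [0,0,0],
    [0,0,0],
    [0,0,0],
    [0,0,0],
    [0,0,0],
    [0,0,0],
    [0,0,0],
  ],
)

```text
clock: 26.6
position: [0.4968, 0.0292, 0.1383]
tool_rot: [-3.141, -0.0, -0.009]
force: [0.6, 0.1, 0.1]
grip_width: 0.0855
```

Run:
```python
from h import *
im=grab_frame("wrist");c=calibration("wrist")
goal(.414,.304,.15,-.027)
g=cv2.cvtColor(im,cv2.COLOR_BGR2GRAY)
cv2.imwrite("pics/w6.png",cv2.resize(im[110:320,170:390],None,fx=2.7,fy=2.7,interpolation=cv2.INTER_CUBIC))
```

```text
pos [0.4967 0.0291 0.1379] rot [-3.141e+00  1.000e-03 -9.000e-03] shift [-0.1064 -0.3427 -0.0151] turn [-0.      0.0002  0.0058] f [-0.2  0.5  0.1] w 0.0854 t 26.6 q7 -0.97
```

View pics/w6.png

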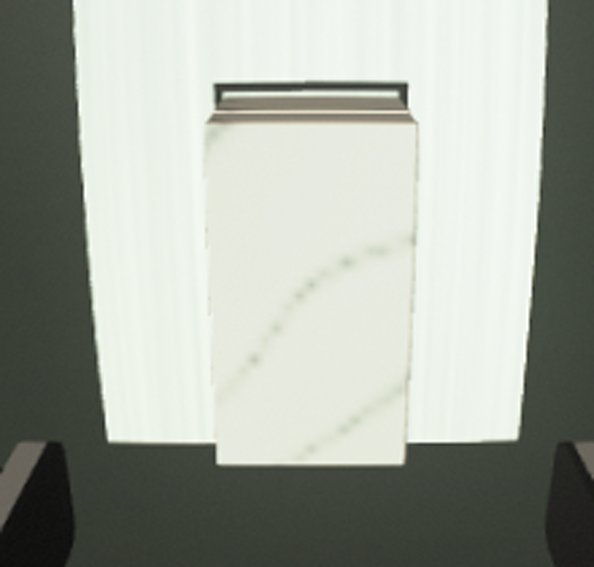

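move_arm(
  jaw=[0,0,0,0,0,0,0,0,0,0],
  dp=[
    [0,0,0],
    [-0.0161,-0.0486,0],
    [-0.0161,-0.0486,0],
    [-0.0161,-0.0486,0],
    [-0.0161,-0.0486,0],
    [-0.0161,-0.0486,0],
    [-0.0161,-0.0486,0],
    [-0.0161,-0.0486,0],
    [0,0,0],
    [0,0,0],
  ],
  rotation=[
    [0,0,0.0058],
    [0,0,0],
    [0,0,0],
    [0,0,0],
    [0,0,0],
    [0,0,0],
    [0,0,0],
    [0,0,0],
    [0,0,0],
    [0,0,0],
  ],
)

```text
clock: 27.9
position: [0.4143, 0.3027, 0.1377]
tool_rot: [3.141, 0.0, -0.028]
force: [0.7, -0.0, -0.1]
grip_width: 0.0854
```

Run:
```python
from h import *
im=grab_frame("wrist");c=calibration("wrist")
goal(.4142,.3035,.0075,-.027)
hsv=cv2.cvtColor(im,cv2.COLOR_BGR2HSV);m=((hsv[...,1]>70)&(hsv[...,0]<30)&(hsv[...,2]>150)).astype(np.uint8)
cs,_=cv2.findContours(m,cv2.RETR_EXTERNAL,cv2.CHAIN_APPROX_NONE)
for k in cs:
    if cv2.contourArea(k)>1500:
        p=k[:,0].astype(float);w=np.array([onz("wrist",u,v,.02,c)[:2] for u,v in p],np.float32)*1000
        print(p.mean(0).round(),p.min(0),p.max(0),cv2.minAreaRect(w))
```

```text
pos [0.4145 0.3024 0.1379] rot [ 3.141  0.    -0.029] shift [-0.0004 -0.0014  0.163 ] turn [ 0.0002  0.     -0.0006] f [-0.6 -0.4  0. ] w 0.0852 t 27.9 q7 -1.51
[284. 200.] [246. 134.] [322. 268.] ((415.6067810058594, 303.09405517578125), (61.358394622802734, 119.27942657470703), 88.70893096923828)
[54. 69.] [0. 0.] [137. 167.] ((542.6384887695312, 511.0130615234375), (175.43861389160156, 162.29428100585938), 73.24422454833984)
```

move_arm(
  jaw=[0,0,0,0,0,0,0,0,0],
  dp=[
    [0.001,-0.0004,0.035],
    [0,0,0.035],
    [0,0,0.035],
    [0,0,0.03],
    [0,0,0.018],
    [0,0,0.01],
    [0,0,0],
    [0,0,0],
    [0,0,0],
  ],
  rotation=[
    [0,0,-0.001],
    [0,0,0],
    [0,0,0],
    [0,0,0],
    [0,0,0],
    [0,0,0],
    [0,0,0],
    [0,0,0],
    [0,0,0],
  ],
)

```text
clock: 29.08
position: [0.4152, 0.304, 0.0081]
tool_rot: [-3.141, -0.0, -0.024]
force: [-0.2, -0.8, 0.0]
grip_width: 0.085
```

move_arm(
  jaw=[255,255,255,255,255,255,255,255],
  dp=[
    [0,0,0],
    [0,0,0],
    [0,0,0],
    [0,0,0],
    [0,0,0],
    [0,0,0],
    [0,0,0],
    [0,0,0],
  ],
  rotation=[
    [0,0,0],
    [0,0,0],
    [0,0,0],
    [0,0,0],
    [0,0,0],
    [0,0,0],
    [0,0,0],
    [0,0,0],
  ],
)

```text
clock: 30.08
position: [0.4151, 0.3039, 0.0081]
tool_rot: [-3.141, -0.0, -0.024]
force: [-3.5, -0.7, 12.6]
grip_width: 0.0602
```

move_arm(
  jaw=[255,255,255,255,255,255,255,255],
  dp=[
    [0,0,-0.01],
    [0,0,-0.025],
    [0,0,-0.035],
    [0,0,-0.035],
    [0,0,-0.03],
    [0,0,-0.02],
    [0,0,0],
    [0,0,0],
  ],
  rotation=[
    [0,0,0],
    [0,0,0],
    [0,0,0],
    [0,0,0],
    [0,0,0],
    [0,0,0],
    [0,0,0],
    [0,0,0],
  ],
)

```text
clock: 31.08
position: [0.4147, 0.3037, 0.131]
tool_rot: [3.141, 0.001, -0.024]
force: [-0.8, 0.3, -0.7]
grip_width: 0.0603
```

```bash
python3 held.py .0125; python3 -c "
from h import *
im=cv2.imread('pics/'+sorted(__import__('os').listdir('pics'),key=lambda f:__import__('os').path.getmtime('pics/'+f))[-1],0)
for u in (240,285,330):print(im[145:185,u])
goal(.497,.0288,.13,-.009)"
```

```text
240 165 [ 59.2 -18.6 -12.5] [np.int64(123), np.int64(123), np.int64(125), np.int64(128), np.int64(141), np.int64(184), np.int64(210), np.int64(215), np.int64(219)]
285 165 [ 59.   -0.4 -12.5] [np.int64(121), np.int64(122), np.int64(125), np.int64(125), np.int64(157), np.int64(198), np.int64(214), np.int64(217), np.int64(221)]
330 165 [ 59.1  17.8 -12.5] [np.int64(108), np.int64(108), np.int64(109), np.int64(112), np.int64(125), np.int64(172), np.int64(201), np.int64(204), np.int64(209)]
pos [0.4148 0.3036 0.1309] rot [ 3.141e+00  1.000e-03 -2.400e-02] shift [0.1092 0.3407 0.0388] turn [ 0.0002  0.0002 -0.0048] f [-0.3  0.9 -1.1] w 0.0602 t 31.1 q7 -1.5
[ 68  70  69  70  67  70  68  70  68  71  70  71  71 108 121 123 123 124
 127 140 184 209 215 218 221 223 223 223 223 223 223 223 223 223 223 223
 223 223 223 223]
[ 69  68  70  69  71  70  70  71  70  71  72  71  80 102 114 121 121 124
 124 156 197 214 216 221 224 224 224 225 224 224 225 225 224 225 225 224
 225 225 225 225]
[ 66  67  66  66  67  68  69  69  69  68  70  69  69 101 108 108 108 108
 111 124 171 200 204 209 212 212 213 213 214 213 214 212 214 214 214 214
 214 214 214 214]
pos [0.4148 0.3036 0.1309] rot [ 3.141e+00  1.000e-03 -2.400e-02] shift [0.111  0.3409 0.0013] turn [ 0.0002  0.0002 -0.0048] f [-0.3  0.9 -1.1] w 0.0602 t 31.1 q7 -1.5
```

move_arm(
  jaw=[255,255,255,255,255,255,255,255,255,255],
  dp=[
    [0,0,0],
    [0.0153,0.0489,0],
    [0.0153,0.0489,0],
    [0.0153,0.0489,0],
    [0.0153,0.0489,0],
    [0.0153,0.0489,0],
    [0.0153,0.0489,0],
    [0.0153,0.0489,0],
    [0,0,0],
    [0,0,0],
  ],
  rotation=[
    [0,0,-0.0048],
    [0,0,0],
    [0,0,0],
    [0,0,0],
    [0,0,0],
    [0,0,0],
    [0,0,0],
    [0,0,0],
    [0,0,0],
    [0,0,0],
  ],
)

```text
clock: 32.38
position: [0.4981, 0.0294, 0.1313]
tool_rot: [-3.141, 0.001, -0.009]
force: [0.2, 0.9, -0.7]
grip_width: 0.0601
```

move_arm(
  jaw=[255,255,255,255,255],
  dp=[
    [0,0,0.03],
    [0,0,0.03],
    [0,0,0.012],
    [0,0,0],
    [0,0,0],
  ],
  rotation=[
    [0,0,0],
    [0,0,0],
    [0,0,0],
    [0,0,0],
    [0,0,0],
  ],
)

```text
clock: 33.0
position: [0.4986, 0.0294, 0.0747]
tool_rot: [-3.142, -0.001, -0.009]
force: [-0.4, -0.1, -0.6]
grip_width: 0.0602
```

```bash
python3 -c "
from h import *
im=grab_frame('wrist');cv2.imwrite('pics/w7.png',im);g=cv2.cvtColor(im,cv2.COLOR_BGR2GRAY);print(g[160:172,285],g[160:172,250])
goal(.498,.0288,.0681,-.009)"
```

```text
[104 106 108 110 132 171 187 190 193 198 197 196] [107 110 113 113 129 168 190 195 198 200 203 202]
pos [0.4986 0.0293 0.0747] rot [-3.141e+00 -1.000e-03 -9.000e-03] shift [-0.0008  0.0007  0.0082] turn [-0.0001 -0.0003  0.0001] f [ 0.   0.2 -1. ] w 0.0602 t 33.0 q7 -0.88
```

Unslipped. Lower, release, back off upward, then look with both cameras.

move_arm(
  jaw=[255,255,255,255,0,0,0,0,0],
  dp=[
    [-0.0008,0.0006,0.004],
    [0,0,0.004],
    [0,0,0],
    [0,0,0],
    [0,0,0],
    [0,0,0],
    [0,0,0],
    [0,0,-0.02],
    [0,0,-0.03],
  ],
  rotation=[
    [0,0,0],
    [0,0,0],
    [0,0,0],
    [0,0,0],
    [0,0,0],
    [0,0,0],
    [0,0,0],
    [0,0,0],
    [0,0,0],
  ],
)

```text
clock: 34.17
position: [0.4975, 0.0284, 0.1087]
tool_rot: [3.141, 0.001, -0.01]
force: [-0.1, -0.5, 0.7]
grip_width: 0.0852
```

move_arm(
  jaw=[0,0,0,0,0,0],
  dp=[
    [0,0,-0.06],
    [-0.02,0,-0.06],
    [-0.03,0,-0.06],
    [-0.03,0,-0.03],
    [0,0,0],
    [0,0,0],
  ],
  rotation=[
    [0,0,0],
    [0,0,0],
    [0,0,0],
    [0,0,0],
    [0,0,0],
    [0,0,0],
  ],
)

```text
clock: 34.92
position: [0.4338, 0.0296, 0.2756]
tool_rot: [-3.141, -0.0, -0.008]
force: [0.2, 1.0, -0.2]
grip_width: 0.0857
```

```bash
python3 -c "
from h import *
im=grab_frame('wrist');np.save('c8.npy',calibration('wrist')['T']);cv2.imwrite('pics/w8.png',im)
im=grab_frame('scene');cv2.imwrite('pics/s8.png',cv2.resize(im[110:290,180:420],None,fx=3.3,fy=3.3,interpolation=cv2.INTER_CUBIC))
goal(.65,.1,.25,-.009)"
```

```text
pos [0.4338 0.0291 0.2753] rot [ 3.141  0.    -0.009] shift [ 0.2694 -0.0913  0.0315] turn [ 0.0002  0.0001 -0.0002] f [ 0.5  0.  -0.6] w 0.0855 t 35.0 q7 -1.19
```

View pics/w8.png

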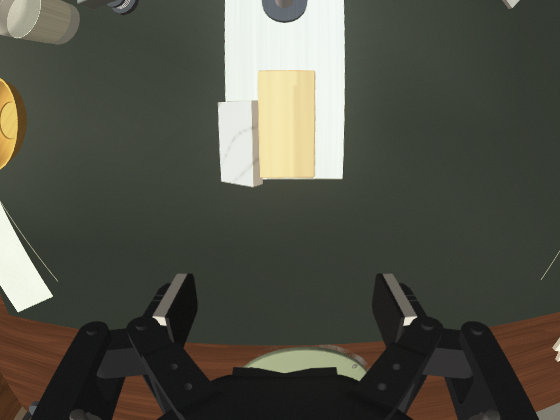

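View pics/s8.png

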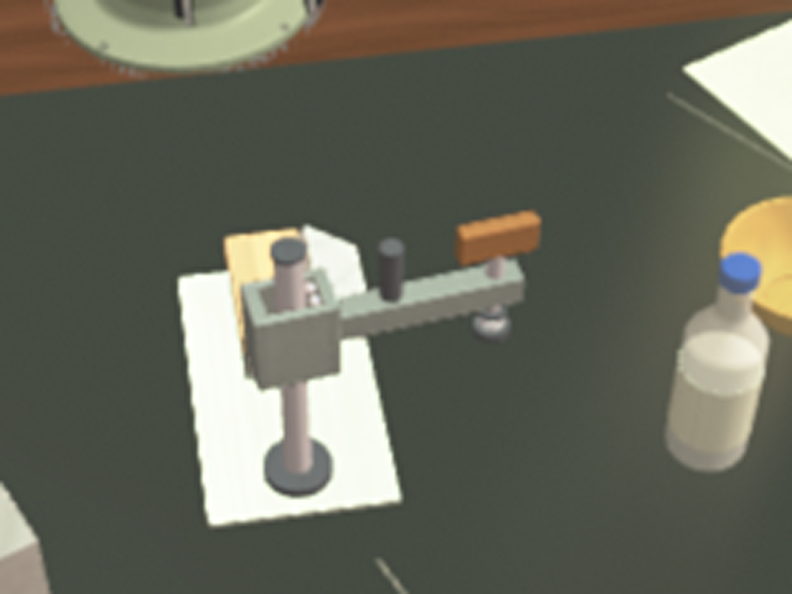

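```bash
python3 -c "
from h import *
im=cv2.imread('pics/w8.png')
cv2.imwrite('pics/w8c.png',cv2.resize(im[55:205,195:365],None,fx=3.9,fy=3.9,interpolation=cv2.INTER_CUBIC))
c=calibration('wrist')
for z in(.064,.062,.08): print(z,[ (onz('wrist',*p,z,c)*1000).round(0)[:2] for p in((258,70.5),(315,70.5),(315,178),(262,178))])
for z in(.018,.024,.042,.06): print(z,[ (onz('wrist',*p,z,c)*1000).round(0)[:2] for p in((219,102),(221,182),(252,187))])
"
```

```text
0.064 [array([556.,  56.]), array([556.,  -4.]), array([437.,  -4.]), array([438.,  55.])]
0.062 [array([556.,  57.]), array([556.,  -4.]), array([437.,  -5.]), array([437.,  55.])]
0.08 [array([554.,  55.]), array([554.,  -2.]), array([441.,  -3.]), array([441.,  53.])]
0.018 [array([524., 108.]), array([423., 111.]), array([416.,  71.])]
0.024 [array([524., 107.]), array([425., 109.]), array([417.,  70.])]
0.042 [array([524., 104.]), array([429., 106.]), array([422.,  68.])]
0.06 [array([524., 100.]), array([433., 102.]), array([427.,  67.])]
```

View pics/w8c.png

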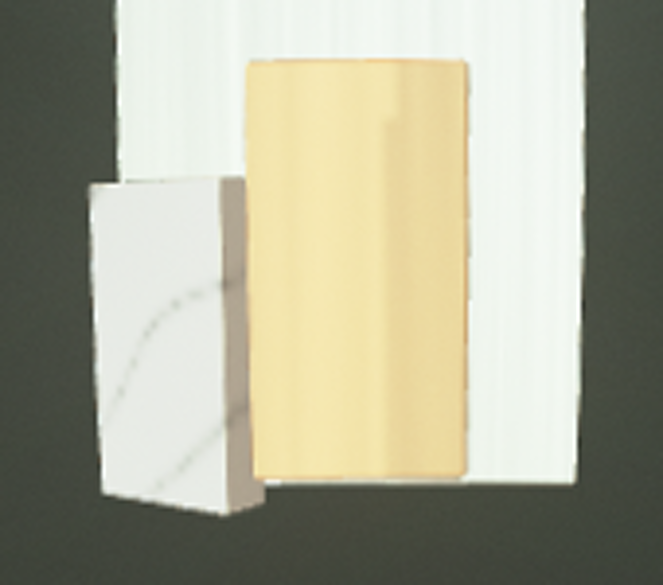

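move_arm(
  jaw=[255,255,255,255,255,255,255,255,255,255],
  dp=[
    [-0.016,-0.0087,0],
    [0,0,0.03],
    [0,0,0.04],
    [0,0,0.05],
    [0,0,0.05],
    [0,0,0.05],
    [0,0,0.04],
    [0,0,0.03],
    [0,0,0.02],
    [0,0,0.009],
  ],
  rotation=[
    [0,0,0],
    [0,0,0],
    [0,0,0],
    [0,0,0],
    [0,0,0],
    [0,0,0],
    [0,0,0],
    [0,0,0],
    [0,0,0],
    [0,0,0],
  ],
)

```text
clock: 36.28
position: [0.4205, 0.0355, 0.0192]
tool_rot: [3.141, 0.002, -0.011]
force: [-0.4, -0.7, 0.3]
grip_width: -0.0003
```

move_arm(
  jaw=[255,255,255,255,255,255,255,255,255],
  dp=[
    [0,0,0],
    [0,-0.008,0],
    [0,-0.008,0],
    [0,-0.008,0],
    [0,-0.008,0],
    [0,-0.008,0],
    [0,-0.008,0],
    [0,-0.008,0],
    [0,0,0],
  ],
  rotation=[
    [0,0,0],
    [0,0,0],
    [0,0,0],
    [0,0,0],
    [0,0,0],
    [0,0,0],
    [0,0,0],
    [0,0,0],
    [0,0,0],
  ],
)

```text
clock: 37.4
position: [0.4213, 0.0816, 0.0204]
tool_rot: [-3.142, 0.0, -0.008]
force: [0.1, -0.3, 1.0]
grip_width: 0.0
```

```bash
python3 -c "
from h import *
im=grab_frame('wrist');cv2.imwrite('pics/w9.png',im)
goal(.421,.09,.02,-.009)"
```

```text
pos [0.4213 0.0813 0.0204] rot [ 3.142 -0.    -0.009] shift [-0.0005 -0.0108  0.0005] turn [ 0.     -0.      0.0001] f [ 0.8  0.2 -0.4] w 0.0002 t 37.5 q7 -0.85
```

View pics/w9.png

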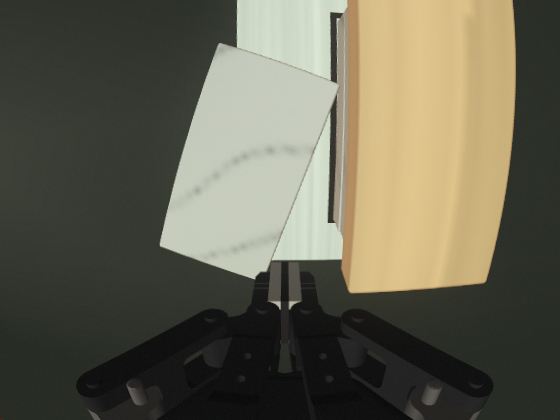

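move_arm(
  jaw=[255,255,255,255,255,255,255,255,255,255],
  dp=[
    [0,-0.009,0],
    [0,-0.009,0],
    [0,-0.009,0],
    [0,-0.009,0],
    [0,0,0],
    [0,0.01,0],
    [0,0,-0.05],
    [0,0,-0.07],
    [0,0,-0.05],
    [0,0,0],
  ],
  rotation=[
    [0,0,0],
    [0,0,0],
    [0,0,0],
    [0,0,0],
    [0,0,0],
    [0,0,0],
    [0,0,0],
    [0,0,0],
    [0,0,0],
    [0,0,0],
  ],
)

```text
clock: 38.7
position: [0.4224, 0.1017, 0.1583]
tool_rot: [-3.14, -0.003, -0.009]
force: [-0.1, 0.8, -0.8]
grip_width: -0.0001
```

```bash
python3 -c "
from h import *
im=grab_frame('wrist');c=calibration('wrist');cv2.imwrite('pics/w10.png',cv2.resize(im,(784,588)))
goal(.421,.09,.02,-.009)
np.save('c10.npy',c['T'])"
```

```text
pos [0.4218 0.1018 0.157 ] rot [-3.14e+00 -1.00e-03 -9.00e-03] shift [-0.0011  0.0151  0.1712] turn [-0.0004 -0.0005  0.    ] f [-0.  -0.2 -0.6] w 0.0002 t 38.8 q7 -1.19
```

View pics/w10.png

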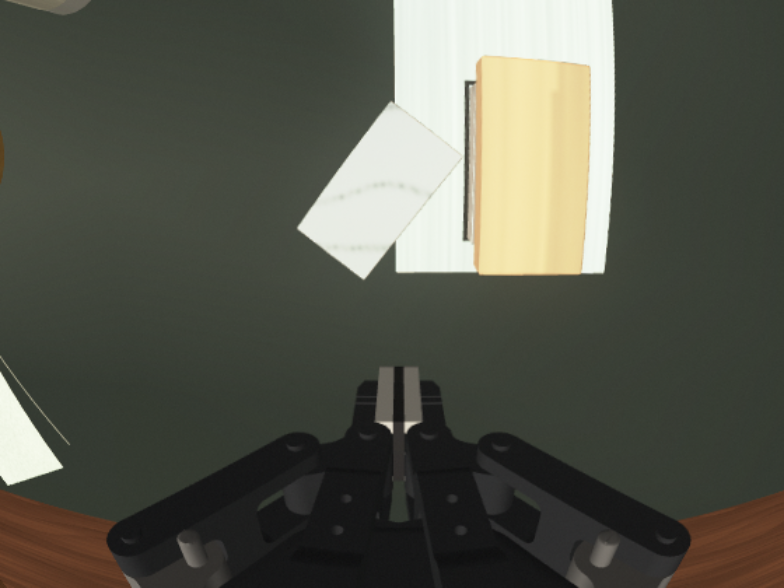

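```bash
python3 -c "
from h import *
c=calibration('wrist')
P=np.array([onz('wrist',u/1.4,v/1.4,.021,c) for u,v in((391,101),(463,156),(364,279),(298,228))])
print((P*1000).round(0));m=P.mean(0)
d=(P[0]+P[1]-P[2]-P[3])[:2];yaw=np.arctan2(d[1],d[0]);print(m,yaw)
for z in(.042,.062,.006):print(z,[(onz('wrist',u/1.4,v/1.4,z,c)*1000).round(0)[:2] for u,v in((477,57),(475,270),(482,57),(482,274),(590,65),(465,81),(464,240),(474,83),(473,242))])
goal(m[0],m[1],.12,yaw)"
```

```text
[[534. 106.  21.]
 [500.  63.  21.]
 [423. 125.  21.]
 [457. 165.  21.]]
[0.4787396  0.11465736 0.021     ] -0.6660454982565834
0.042 [array([558.,  58.]), array([434.,  57.]), array([558.,  55.]), array([432.,  53.]), array([559., -10.]), array([544.,  65.]), array([452.,  64.]), array([543.,  60.]), array([451.,  59.])]
0.062 [array([554.,  61.]), array([440.,  61.]), array([554.,  58.]), array([438.,  57.]), array([555.,  -2.]), array([541.,  67.]), array([456.,  67.]), array([540.,  63.]), array([455.,  62.])]
0.006 [array([566.,  52.]), array([425.,  51.]), array([566.,  48.]), array([422.,  46.]), array([567., -26.]), array([549.,  59.]), array([445.,  59.]), array([548.,  54.]), array([444.,  53.])]
pos [0.4218 0.1018 0.157 ] rot [-3.14e+00 -1.00e-03 -9.00e-03] shift [ 0.071  -0.0166  0.0464] turn [-0.0006 -0.0003  0.2091] f [-0.  -0.2 -0.6] w 0.0002 t 38.8 q7 -1.19
```

move_arm(
  jaw=[40,40,40,40,40,40,40,40],
  dp=[
    [0,0,0],
    [0,0,0],
    [0,0,0],
    [0,0,0],
    [0,0,0],
    [0.036,-0.0566,0],
    [0,0,0.05],
    [0,0,0],
  ],
  rotation=[
    [0,0,0.042],
    [0,0,0.042],
    [0,0,0.042],
    [0,0,0.042],
    [0,0,0.041],
    [0,0,0],
    [0,0,0],
    [0,0,0],
  ],
)

```text
clock: 39.75
position: [0.4706, 0.1184, 0.1142]
tool_rot: [3.137, 0.002, -0.667]
force: [-0.9, -0.9, 0.0]
grip_width: 0.0723
```

```bash
python3 -c "
from h import *
goal(.4724,.1196,.012,-.666)"
```

```text
pos [0.4706 0.1184 0.1142] rot [ 3.137e+00  2.000e-03 -6.670e-01] shift [ 0.0011 -0.0031  0.1278] turn [ 0.0014  0.0007 -0.0005] f [-0.9 -0.9  0. ] w 0.0723 t 39.8 q7 -1.66
```

move_arm(
  jaw=[40,40,40,40,40,40,40],
  dp=[
    [0,0,0.04],
    [0,0,0.04],
    [0,0,0.025],
    [0,0,0.014],
    [0,0,0.009],
    [0,0,0],
    [0,0,0],
  ],
  rotation=[
    [0,0,0],
    [0,0,0],
    [0,0,0],
    [0,0,0],
    [0,0,0],
    [0,0,0],
    [0,0,0],
  ],
)

```text
clock: 40.62
position: [0.4724, 0.1198, 0.0146]
tool_rot: [-3.141, -0.0, -0.666]
force: [-0.3, -0.1, -0.1]
grip_width: 0.0723
```

move_arm(
  jaw=[255,255,255,255,255,255,255,255],
  dp=[
    [0,0,0],
    [0,0,0],
    [0,0,0],
    [0,0,0],
    [0,0,0],
    [0,0,0],
    [0,0,0],
    [0,0,0],
  ],
  rotation=[
    [0,0,0],
    [0,0,0],
    [0,0,0],
    [0,0,0],
    [0,0,0],
    [0,0,0],
    [0,0,0],
    [0,0,0],
  ],
)

```text
clock: 41.62
position: [0.4722, 0.1197, 0.0148]
tool_rot: [-3.141, 0.0, -0.666]
force: [-4.2, -0.2, 18.0]
grip_width: 0.0528
```

move_arm(
  jaw=[255,255,255,255,255,255],
  dp=[
    [0,0,-0.01],
    [0,0,-0.025],
    [0,0,-0.035],
    [0,0,-0.03],
    [0,0,0],
    [0,0,0],
  ],
  rotation=[
    [0,0,0],
    [0,0,0],
    [0,0,0],
    [0,0,0],
    [0,0,0],
    [0,0,0],
  ],
)

```text
clock: 42.38
position: [0.4718, 0.12, 0.0935]
tool_rot: [3.141, 0.0, -0.665]
force: [-0.0, 0.6, -2.6]
grip_width: 0.0524
```

```bash
python3 -c "
from h import *
goal(.43,.26,.09,-.666)"
```

```text
pos [0.4718 0.12   0.0935] rot [ 3.141  0.    -0.665] shift [-0.1492 -0.1055  0.0044] turn [0.0001 0.0001 0.0002] f [-0.   0.6 -2.6] w 0.0524 t 42.4 q7 -1.64
```

move_arm(
  jaw=[255,255,255,255,255,255,255,255,255],
  dp=[
    [-0.0373,-0.0264,0],
    [-0.0373,-0.0264,0],
    [-0.0373,-0.0264,0],
    [-0.0373,-0.0264,0],
    [0,0,0],
    [0,0,0.04],
    [0,0,0.04],
    [0,0,0.016],
    [0,0,0],
  ],
  rotation=[
    [0,0,0],
    [0,0,0],
    [0,0,0],
    [0,0,0],
    [0,0,0],
    [0,0,0],
    [0,0,0],
    [0,0,0],
    [0,0,0],
  ],
)

```text
clock: 43.5
position: [0.4305, 0.2591, 0.017]
tool_rot: [3.14, 0.0, -0.667]
force: [0.3, -0.9, -2.5]
grip_width: 0.0524
```

move_arm(
  jaw=[0,0,0,0,0,0,0,0,0],
  dp=[
    [0,0,0],
    [0,0,0],
    [0,0,0],
    [0,0,0],
    [0,0,-0.02],
    [0,0,-0.05],
    [0,0,-0.05],
    [0,0,-0.02],
    [0,0,0],
  ],
  rotation=[
    [0,0,0],
    [0,0,0],
    [0,0,0],
    [0,0,0],
    [0,0,0],
    [0,0,0],
    [0,0,0],
    [0,0,0],
    [0,0,0],
  ],
)

```text
clock: 44.62
position: [0.4306, 0.2603, 0.1302]
tool_rot: [-3.14, -0.0, -0.665]
force: [-0.1, -0.4, -0.1]
grip_width: 0.0853
```

```bash
cat > white.py <<'E'
from h import *
import sys
z=float(sys.argv[1])
im=grab_frame("wrist");c=calibration("wrist");cv2.imwrite(f"pics/wh_{bot.observe()['clock']:.1f}.png",im)
hsv=cv2.cvtColor(im,cv2.COLOR_BGR2HSV)
for nm,m in(("white",(hsv[...,1]<70)&(hsv[...,2]>150)),("caul",(hsv[...,1]>70)&(hsv[...,0]<30)&(hsv[...,2]>150))):
  cs,_=cv2.findContours(m.astype(np.uint8),cv2.RETR_EXTERNAL,cv2.CHAIN_APPROX_NONE)
  for k in cs:
    if cv2.contourArea(k)>1200:
        p=k[:,0].astype(float);w=np.array([onz("wrist",u,v,z,c)[:2] for u,v in p],np.float32)*1000
        print(nm,p.min(0),p.max(0),*[np.round(t,2) for t in cv2.minAreaRect(w)])
E
python3 white.py .018; python3 -c "
from h import *
goal(.43,.26,.1,-.6)"; python3 look.py
```

```text
white [114. 375.] [163. 419.] [333.86 580.7 ] [ 65.13 126.61] 23.17
white [522. 284.] [559. 381.] [ 31.4  102.17] [ 74.77 232.15] 83.48
white [251. 135.] [320. 252.] [438.01 253.48] [54.52 99.37] 52.0
white [461.   0.] [523.  55.] [455.75   5.05] [46.03 58.24] 89.97
white [357.   0.] [493. 103.] [478.24  71.71] [ 79.82 103.23] 89.78
caul [  0. 195.] [ 97. 333.] [537.71 522.47] [151.66 177.24] 26.91
caul [445.   0.] [538.  59.] [445.56   5.14] [105.69  55.36] 66.48
pos [0.4302 0.2602 0.1293] rot [-3.141  0.    -0.665] shift [-0.0001  0.0004  0.0366] turn [-0.0001  0.0001 -0.0208] f [ 0.7  0.1 -0.4] w 0.0856 t 44.7 q7 -1.98
caul [498.7  28.4] [118.2  60.7] 0.07
white [ 753.3 -304.8] [92.5 85.4] -43.29
white [ 800.6 -221.7] [66.  63.7] -66.08
```

move_arm(
  jaw=[0,0,0,0,0,0],
  dp=[
    [0,0,-0.02],
    [0,0,0],
    [0,0,0],
    [0,0,0],
    [0,0,0],
    [0,0,0],
  ],
  rotation=[
    [0,0,-0.0418],
    [0,0,-0.0418],
    [0,0,-0.0418],
    [0,0,-0.0418],
    [0,0,-0.0416],
    [0,0,0],
  ],
)

```text
clock: 45.48
position: [0.4301, 0.2597, 0.1447]
tool_rot: [3.141, 0.001, -0.011]
force: [0.1, -0.6, -0.3]
grip_width: 0.085
```

move_arm(
  jaw=[0,0,0,0,0,0,0,0],
  dp=[
    [0.0144,0.0483,0],
    [0.0144,0.0483,0],
    [0.0144,0.0483,0],
    [0.0144,0.0483,0],
    [0.0144,0.0483,0],
    [0.0144,0.0483,0],
    [0,0,0],
    [0,0,0],
  ],
  rotation=[
    [0,0,0],
    [0,0,0],
    [0,0,0],
    [0,0,0],
    [0,0,0],
    [0,0,0],
    [0,0,0],
    [0,0,0],
  ],
)

```text
clock: 46.48
position: [0.4969, 0.0278, 0.1448]
tool_rot: [3.142, 0.001, -0.012]
force: [-0.4, -0.0, 0.4]
grip_width: 0.0852
```

```bash
python3 white.py .062; python3 -c "
from h import *
goal(.497,.028,.05,-.009)"
```

```text
white [ 50. 210.] [112. 301.] [461.59 216.56] [45.65 83.34] 52.13
white [195.   0.] [369. 270.] [557.61  29.54] [119.69 204.63] 89.84
caul [242. 137.] [328. 289.] [498.31  28.39] [119.97  61.  ] 0.02
pos [0.4969 0.0283 0.1448] rot [-3.142e+00  1.000e-03 -1.000e-02] shift [0.0002 0.0004 0.1185] turn [-0.      0.0003 -0.0004] f [-0.7  0.8 -0.5] w 0.085 t 46.5 q7 -1.04
```

move_arm(
  jaw=[0,0,0,0,0,0,0],
  dp=[
    [0.0015,0,0.035],
    [0,0,0.035],
    [0,0,0.025],
    [0,0,0.015],
    [0,0,0.0075],
    [0,0,0],
    [0,0,0],
  ],
  rotation=[
    [0,0,0],
    [0,0,0],
    [0,0,0],
    [0,0,0],
    [0,0,0],
    [0,0,0],
    [0,0,0],
  ],
)

```text
clock: 47.4
position: [0.4987, 0.0275, 0.0517]
tool_rot: [-3.141, -0.001, -0.01]
force: [0.7, 0.4, 1.2]
grip_width: 0.0852
```

move_arm(
  jaw=[255,255,255,255,255,255,255],
  dp=[
    [0,0,0],
    [0,0,0],
    [0,0,0],
    [0,0,0],
    [0,0,0],
    [0,0,0],
    [0,0,0],
  ],
  rotation=[
    [0,0,0],
    [0,0,0],
    [0,0,0],
    [0,0,0],
    [0,0,0],
    [0,0,0],
    [0,0,0],
  ],
)

```text
clock: 48.28
position: [0.4987, 0.0275, 0.0519]
tool_rot: [-3.141, -0.001, -0.01]
force: [-3.3, 1.0, 15.7]
grip_width: 0.0602
```

move_arm(
  jaw=[255,255,255,255,255],
  dp=[
    [0,0,-0.01],
    [0,0,-0.025],
    [0,0,-0.035],
    [0,0,-0.03],
    [0,0,0],
  ],
  rotation=[
    [0,0,0],
    [0,0,0],
    [0,0,0],
    [0,0,0],
    [0,0,0],
  ],
)

```text
clock: 48.9
position: [0.4991, 0.0276, 0.1325]
tool_rot: [-3.141, -0.002, -0.009]
force: [-0.5, 0.6, -2.2]
grip_width: 0.06
```

```bash
python3 held.py .0125; python3 -c "
from h import *
goal(.45,-.2,.13,-.009)"
```

```text
240 166 [ 58.7 -18.7 -12.4] [np.int64(125), np.int64(126), np.int64(126), np.int64(125), np.int64(134), np.int64(171), np.int64(200), np.int64(208), np.int64(211)]
285 147 [ 66.3  -0.4 -12.4] [np.int64(239), np.int64(214), np.int64(90), np.int64(63), np.int64(63), np.int64(154), np.int64(236), np.int64(182), np.int64(123)]
330 166 [ 58.7  17.8 -12.4] [np.int64(112), np.int64(110), np.int64(112), np.int64(114), np.int64(136), np.int64(177), np.int64(196), np.int64(199), np.int64(203)]
pos [0.4986 0.0277 0.1315] rot [-3.141e+00 -1.000e-03 -9.000e-03] shift [-0.004  -0.0015  0.0394] turn [-0.0001 -0.0003 -0.0001] f [-0.5  1.1 -1. ] w 0.06 t 49.0 q7 -1.02
pos [0.4986 0.0277 0.1315] rot [-3.141e+00 -1.000e-03 -9.000e-03] shift [-0.0582  0.2852  0.0017] turn [-0.0001 -0.0003 -0.0001] f [-0.5  1.1 -1. ] w 0.06 t 49.0 q7 -1.02
```

move_arm(
  jaw=[255,255,255,255,255,255,255,255],
  dp=[
    [-0.0097,0.0475,0],
    [-0.0097,0.0475,0],
    [-0.0097,0.0475,0],
    [-0.0097,0.0475,0],
    [-0.0097,0.0475,0],
    [-0.0097,0.0475,0],
    [0,0,0],
    [0,0,0],
  ],
  rotation=[
    [0,0,0],
    [0,0,0],
    [0,0,0],
    [0,0,0],
    [0,0,0],
    [0,0,0],
    [0,0,0],
    [0,0,0],
  ],
)

```text
clock: 49.95
position: [0.4495, -0.1997, 0.1306]
tool_rot: [-3.141, 0.001, -0.01]
force: [0.3, 1.0, -1.0]
grip_width: 0.0598
```

move_arm(
  jaw=[255,255,255,255,255,255,0,0,0,0],
  dp=[
    [0,0,0.04],
    [0,0,0.05],
    [0,0,0.04],
    [0,0,0.015],
    [0,0,0.005],
    [0,0,0],
    [0,0,0],
    [0,0,0],
    [0,0,0],
    [0,0,0],
  ],
  rotation=[
    [0,0,0],
    [0,0,0],
    [0,0,0],
    [0,0,0],
    [0,0,0],
    [0,0,0],
    [0,0,0],
    [0,0,0],
    [0,0,0],
    [0,0,0],
  ],
)

```text
clock: 51.2
position: [0.4498, -0.2001, 0.0113]
tool_rot: [3.142, -0.0, -0.01]
force: [0.6, 0.3, 0.3]
grip_width: 0.0855
```

move_arm(
  jaw=[0,0,0,0,0,0,0,0,0,0],
  dp=[
    [0,0,-0.03],
    [0,0,-0.05],
    [0,0,-0.06],
    [0,-0.04,0],
    [0,-0.04,0],
    [0,-0.04,0],
    [0,-0.04,0],
    [0,-0.04,0],
    [0.01,-0.04,0],
    [0.02,-0.045,0],
  ],
  rotation=[
    [0,0,0],
    [0,0,0],
    [0,0,0],
    [0,0,0],
    [0,0,0],
    [0,0,0],
    [0,0,0],
    [0,0,0],
    [0,0,0],
    [0,0,0],
  ],
)

```text
clock: 52.45
position: [0.4759, 0.0286, 0.1234]
tool_rot: [-3.141, 0.0, -0.01]
force: [1.0, -0.2, -0.4]
grip_width: 0.0853
```

move_arm(
  jaw=[0,0],
  dp=[
    [0,0,0],
    [0,0,0],
  ],
  rotation=[
    [0,0,0],
    [0,0,0],
  ],
)

```text
clock: 52.7
position: [0.4756, 0.0271, 0.1232]
tool_rot: [3.141, 0.0, -0.01]
force: [-0.9, -1.3, -0.8]
grip_width: 0.0855
```

```bash
python3 white.py .042; python3 look.py; python3 -c "
from h import *
im=cv2.imread(sorted(__import__('glob').glob('pics/wh_*'),key=__import__('os').path.getmtime)[-1])
cv2.imwrite('pics/w11.png',cv2.resize(im[100:310,170:400],None,fx=2.6,fy=2.6,interpolation=cv2.INTER_CUBIC))
goal(.438,.2535,.1,-.663)"
```

```text
white [ 34. 196.] [ 96. 294.] [450.45 230.78] [49.27 89.86] 52.06
white [188.   0.] [375. 262.] [540.62  28.71] [128.6  196.11] 89.69
caul [470. 172.] [544. 289.] [ 460.16 -171.49] [ 67.37 110.12] 89.83
caul [ 446.2 -196.5] [121.9  66.1] -0.07
white [436.4 254.8] [100.6  55.9] -38.09
white [ 753.1 -304.7] [92.8 85.4] -43.29
white [ 800.9 -222.2] [67.5 63.7] -66.24
pos [0.4756 0.0268 0.1233] rot [ 3.142  0.    -0.011] shift [-0.0501 -0.2829  0.0291] turn [0.     0.     0.2075] f [-0.2 -1.5  0.3] w 0.0854 t 52.8 q7 -1.0
```

View pics/w11.png

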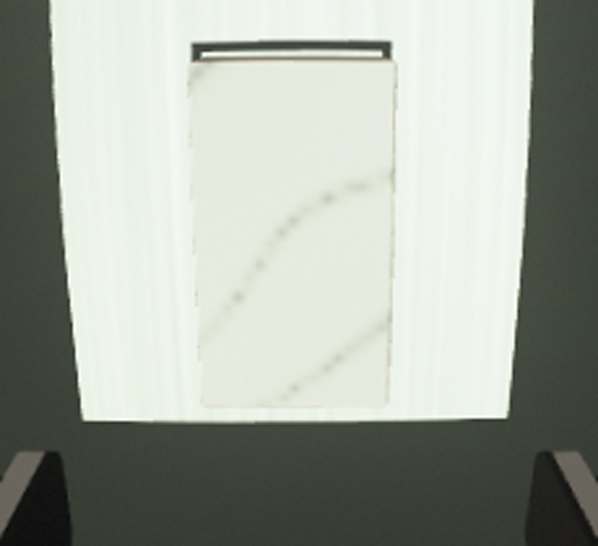

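```bash
python3 -c "
from h import *
c=calibration('wrist')
P=np.array([onz('wrist',170+u/2.6,100+v/2.6,.042,c) for u,v in((191,62),(395,62),(388,405),(202,405))])*1000
print(P.round(1),P.mean(0))
P=np.array([onz('wrist',170+u/2.6,100+v/2.6,.006,c) for u,v in((192,46),(391,45),(82,420),(509,416))])*1000
print(P.round(1))
"
```

```text
[[546.9  54.6  42. ]
 [546.2   1.1  42. ]
 [447.5   1.2  42. ]
 [448.1  56.   42. ]] [497.15185215  28.22031002  42.        ]
[[550.   58.7   6. ]
 [549.5  -1.7   6. ]
 [424.2 103.9   6. ]
 [424.  -46.    6. ]]
```

move_arm(
  jaw=[0,0,0,0,0,0],
  dp=[
    [0,0,0],
    [0,0,0],
    [0,0,0],
    [0,0,0],
    [0,0,0],
    [0,0,0],
  ],
  rotation=[
    [0,0,0.0415],
    [0,0,0.0415],
    [0,0,0.0415],
    [0,0,0.0415],
    [0,0,0.0415],
    [0,0,0],
  ],
)

```text
clock: 53.55
position: [0.4757, 0.0269, 0.1232]
tool_rot: [3.141, -0.0, -0.662]
force: [0.5, -0.2, -0.2]
grip_width: 0.0854
```

move_arm(
  jaw=[0,0,0,0,0,0,0,0],
  dp=[
    [-0.0352,-0.0324,0],
    [-0.0352,-0.0324,0],
    [-0.0352,-0.0324,0],
    [-0.0352,-0.0324,0],
    [-0.0352,-0.0324,0],
    [-0.0352,-0.0324,0],
    [0,0,0],
    [0,0,0],
  ],
  rotation=[
    [0,0,0],
    [0,0,0],
    [0,0,0],
    [0,0,0],
    [0,0,0],
    [0,0,0],
    [0,0,0],
    [0,0,0],
  ],
)

```text
clock: 54.55
position: [0.4383, 0.2532, 0.1233]
tool_rot: [3.142, -0.0, -0.661]
force: [0.3, -0.1, -0.0]
grip_width: 0.0854
```

```bash
python3 white.py .018; python3 -c "
from h import *
goal(.438,.2535,.007,-.663)"
```

```text
white [112. 375.] [163. 419.] [340.11 575.11] [ 63.6  139.61] 23.43
white [520. 293.] [559. 389.] [ 31.18 100.75] [ 78.25 234.91] 84.2
white [249. 150.] [320. 266.] [438.26 253.64] [54.77 99.05] 52.04
white [351.   0.] [535. 116.] [483.49  39.02] [143.8 112.9] 89.59
caul [  0. 208.] [ 95. 344.] [535.22 526.4 ] [148.24 178.85] 25.75
pos [0.4384 0.253  0.1234] rot [-3.142 -0.    -0.662] shift [-0.0008 -0.0002  0.1455] turn [-0.     -0.      0.0004] f [-0.6 -0.6 -0.2] w 0.0856 t 54.6 q7 -1.95
```

move_arm(
  jaw=[0,0,0,0,0,0,0],
  dp=[
    [0,0,0.04],
    [0,0,0.04],
    [0,0,0.035],
    [0,0,0.02],
    [0,0,0.01],
    [0,0,0],
    [0,0,0],
  ],
  rotation=[
    [0,0,0],
    [0,0,0],
    [0,0,0],
    [0,0,0],
    [0,0,0],
    [0,0,0],
    [0,0,0],
  ],
)

```text
clock: 55.48
position: [0.4385, 0.2543, 0.0079]
tool_rot: [-3.141, -0.0, -0.661]
force: [-0.3, 0.9, -0.1]
grip_width: 0.0851
```

move_arm(
  jaw=[255,255,255,255,255,255,255],
  dp=[
    [0,0,0],
    [0,0,0],
    [0,0,0],
    [0,0,0],
    [0,0,0],
    [0,0,0],
    [0,0,0],
  ],
  rotation=[
    [0,0,0],
    [0,0,0],
    [0,0,0],
    [0,0,0],
    [0,0,0],
    [0,0,0],
    [0,0,0],
  ],
)

```text
clock: 56.35
position: [0.4383, 0.2543, 0.0078]
tool_rot: [-3.141, 0.0, -0.662]
force: [-3.7, 0.6, 12.8]
grip_width: 0.0535
```

move_arm(
  jaw=[255,255,255,255,255,255,255,255,255,255],
  dp=[
    [0,0,-0.01],
    [0,0,-0.025],
    [0,0,-0.035],
    [0,0,-0.035],
    [0,0,-0.02],
    [0,0,0],
    [0,0,0],
    [0,0,0],
    [0,0,0],
    [0,0,0],
  ],
  rotation=[
    [0,0,0],
    [0,0,0],
    [0,0,0],
    [0,0,0],
    [0,0,-0.0416],
    [0,0,-0.0416],
    [0,0,-0.0416],
    [0,0,-0.0416],
    [0,0,-0.0416],
    [0,0,0],
  ],
)

```text
clock: 57.6
position: [0.4381, 0.2541, 0.1076]
tool_rot: [-3.141, 0.0, -0.009]
force: [0.1, 0.3, -1.3]
grip_width: 0.0533
```

```bash
python3 held.py .0112; python3 -c "
from h import *
goal(.497,.0285,.11,-.009)"
```

```text
240 185 [ 50.5 -19.1 -11.2] [np.int64(122), np.int64(121), np.int64(121), np.int64(121), np.int64(133), np.int64(199), np.int64(220), np.int64(224), np.int64(226)]
285 185 [ 50.4  -0.4 -11.2] [np.int64(124), np.int64(125), np.int64(126), np.int64(127), np.int64(147), np.int64(219), np.int64(228), np.int64(232), np.int64(232)]
330 185 [ 50.5  18.2 -11.2] [np.int64(123), np.int64(123), np.int64(125), np.int64(127), np.int64(141), np.int64(209), np.int64(228), np.int64(232), np.int64(233)]
pos [0.4381 0.2541 0.1075] rot [-3.141  0.    -0.011] shift [0.0749 0.2806 0.0092] turn [-0.0001  0.     -0.0007] f [ 0.2 -0.1 -2.1] w 0.0529 t 57.6 q7 -1.42
pos [0.4381 0.2541 0.1075] rot [-3.141  0.    -0.011] shift [ 0.0768  0.2812 -0.0033] turn [-0.0001  0.     -0.0007] f [ 0.2 -0.1 -2.1] w 0.0529 t 57.6 q7 -1.42
```

move_arm(
  jaw=[255,255,255,255,255,255,255,255],
  dp=[
    [0.0128,0.0469,0],
    [0.0128,0.0469,0],
    [0.0128,0.0469,0],
    [0.0128,0.0469,0],
    [0.0128,0.0469,0],
    [0.0128,0.0469,0],
    [0,0,0],
    [0,0,0],
  ],
  rotation=[
    [0,0,0],
    [0,0,0],
    [0,0,0],
    [0,0,0],
    [0,0,0],
    [0,0,0],
    [0,0,0],
    [0,0,0],
  ],
)

```text
clock: 58.65
position: [0.4975, 0.0289, 0.1071]
tool_rot: [-3.142, 0.001, -0.01]
force: [-0.0, 0.7, -2.5]
grip_width: 0.0533
```

move_arm(
  jaw=[255,255,255,255,255],
  dp=[
    [0,0,0.03],
    [0,0,0.025],
    [0,0,0.01],
    [0,0,0],
    [0,0,0],
  ],
  rotation=[
    [0,0,0],
    [0,0,0],
    [0,0,0],
    [0,0,0],
    [0,0,0],
  ],
)

```text
clock: 59.28
position: [0.498, 0.0288, 0.0558]
tool_rot: [-3.141, -0.001, -0.008]
force: [-0.0, 0.3, -2.5]
grip_width: 0.0529
```

```bash
python3 -c "
from h import *
im=grab_frame('wrist');g=cv2.cvtColor(im,cv2.COLOR_BGR2GRAY);print(g[170:192,285],g[170:192,250])
goal(.4968,.0285,.05,-.009)"
```

```text
[100 102  99 102 102 131 111  99 100 100 101 101 102 104 117 179 192 196
 197 197 197 196] [101 101 104 102 102 109 106 100 102 102 102 102 102 103 116 174 191 195
 196 196 197 196]
pos [0.498  0.0287 0.0558] rot [-3.141e+00 -1.000e-03 -8.000e-03] shift [-0.0016  0.0003  0.0073] turn [-0.     -0.0002  0.0003] f [-0.6  0.4 -2.9] w 0.0529 t 59.3 q7 -0.9
```

move_arm(
  jaw=[255,255,255,255,0,0,0,0,0,0],
  dp=[
    [-0.0006,0.0003,0.004],
    [0,0,0.0032],
    [0,0,0],
    [0,0,0],
    [0,0,0],
    [0,0,0],
    [0,0,0],
    [0,0,-0.02],
    [0,0,-0.04],
    [0,0,-0.05],
  ],
  rotation=[
    [0,0,0],
    [0,0,0],
    [0,0,0],
    [0,0,0],
    [0,0,0],
    [0,0,0],
    [0,0,0],
    [0,0,0],
    [0,0,0],
    [0,0,0],
  ],
)

```text
clock: 60.58
position: [0.4969, 0.028, 0.1391]
tool_rot: [3.141, 0.001, -0.009]
force: [0.8, 1.0, 1.6]
grip_width: 0.0854
```

move_arm(
  jaw=[0,0],
  dp=[
    [0,0,0],
    [0,0,0],
  ],
  rotation=[
    [0,0,0],
    [0,0,0],
  ],
)

```text
clock: 60.82
position: [0.4971, 0.0286, 0.1377]
tool_rot: [-3.141, -0.0, -0.008]
force: [-0.1, 0.0, 0.1]
grip_width: 0.0853
```

```bash
python3 -c "
from h import *
im=grab_frame('wrist');c=calibration('wrist');g=cv2.cvtColor(im,cv2.COLOR_BGR2GRAY).astype(int);cv2.imwrite('pics/w12.png',im)
print(g[136:165,285]);print(g[255:300,285]);print(g[200,235:260]);print(g[200,305:335])
for p,z in(((285,157),.06),((285,143),.006)):print((onz('wrist',*p,z,c)*1000).round(1))
goal(.45,-.2,.1,-.009)"; python3 look.py
```

```text
[241 241 242 242 177  82  70  71 236 241 133 132 131 132 132 130 131 143
 194 229 232 231 232 232 232 232 232 232 232]
[231 232 232 232 231 231 232 232 232 231 231 231 232 231 231 231 231 228
 225 216 210 211 220 226 230 230 233  90  69  69  69  69  69  68  66  67
  65  66  65  66  65  66  64  63  65]
[242 241 241 241 240 239 242 245 246 243 242 229 232 232 232 231 232 232
 231 231 231 232 232 231 232]
[225 224 222 222 222 220 220 221 223 224 225 227 226 226 225 226 225 214
 215 240 242 244 244 243 241 240 241 241 242 243]
[545.2  28.4  60. ]
[548.7  28.3   6. ]
pos [0.497  0.0284 0.1373] rot [-3.142e+00  1.000e-03 -8.000e-03] shift [-0.0564  0.286   0.0466] turn [-0.      0.0002  0.0003] f [-0.1 -0.4 -0.2] w 0.0852 t 60.9 q7 -1.03
caul [ 446.2 -196.5] [121.9  66.1] -0.07
white [479.5 -11.5] [120.   67.6] -1.83
white [ 753.1 -304.7] [92.8 85.4] -43.29
white [ 800.6 -221.6] [66.1 63.7] -66.24
```

move_arm(
  jaw=[0,0,0,0,0,0,0,0],
  dp=[
    [-0.0095,0.0477,0],
    [-0.0095,0.0477,0],
    [-0.0095,0.0477,0],
    [-0.0095,0.0477,0],
    [-0.0095,0.0477,0],
    [-0.0095,0.0477,0],
    [0,0,0],
    [0,0,0],
  ],
  rotation=[
    [0,0,0],
    [0,0,0],
    [0,0,0],
    [0,0,0],
    [0,0,0],
    [0,0,0],
    [0,0,0],
    [0,0,0],
  ],
)

```text
clock: 61.92
position: [0.4496, -0.1998, 0.137]
tool_rot: [-3.141, 0.001, -0.008]
force: [-0.5, 0.3, -0.3]
grip_width: 0.0854
```

move_arm(
  jaw=[0,0,0,0,0,0,0,0],
  dp=[
    [0,0,0.04],
    [0,0,0.04],
    [0,0,0.04],
    [0,0,0.022],
    [0,0,0.012],
    [0,0,0.006],
    [0,0,0],
    [0,0,0],
  ],
  rotation=[
    [0,0,0],
    [0,0,0],
    [0,0,0],
    [0,0,0],
    [0,0,0],
    [0,0,0],
    [0,0,0],
    [0,0,0],
  ],
)

```text
clock: 62.92
position: [0.4501, -0.2003, 0.0099]
tool_rot: [3.141, -0.001, -0.008]
force: [0.2, 0.8, 0.6]
grip_width: 0.0854
```

move_arm(
  jaw=[255,255,255,255,255,255,255],
  dp=[
    [0,0,0],
    [0,0,0],
    [0,0,0],
    [0,0,0],
    [0,0,0],
    [0,0,0],
    [0,0,0],
  ],
  rotation=[
    [0,0,0],
    [0,0,0],
    [0,0,0],
    [0,0,0],
    [0,0,0],
    [0,0,0],
    [0,0,0],
  ],
)

```text
clock: 63.8
position: [0.45, -0.2003, 0.0101]
tool_rot: [-3.141, -0.001, -0.008]
force: [-2.6, 2.2, 14.8]
grip_width: 0.0599
```

move_arm(
  jaw=[255,255,255,255,255,255,255,255],
  dp=[
    [0,0,-0.01],
    [0,0,-0.025],
    [0,0,-0.035],
    [0,0,-0.035],
    [0,0,-0.035],
    [0,0,-0.015],
    [0,0,0],
    [0,0,0],
  ],
  rotation=[
    [0,0,0],
    [0,0,0],
    [0,0,0],
    [0,0,0],
    [0,0,0],
    [0,0,0],
    [0,0,0],
    [0,0,0],
  ],
)

```text
clock: 64.8
position: [0.4495, -0.2, 0.1327]
tool_rot: [-3.141, 0.001, -0.008]
force: [0.3, -0.5, -0.8]
grip_width: 0.0598
```

```bash
python3 held.py .0115; python3 -c "
from h import *
goal(.498,.0285,.13,-.009)"; python3 look.py
```

```text
240 159 [ 61.5 -18.7 -11.6] [np.int64(72), np.int64(73), np.int64(73), np.int64(73), np.int64(77), np.int64(120), np.int64(122), np.int64(125), np.int64(126)]
285 165 [ 58.9  -0.4 -11.6] [np.int64(117), np.int64(122), np.int64(125), np.int64(125), np.int64(144), np.int64(180), np.int64(206), np.int64(215), np.int64(220)]
330 165 [ 59.   17.9 -11.6] [np.int64(109), np.int64(109), np.int64(110), np.int64(109), np.int64(121), np.int64(164), np.int64(196), np.int64(202), np.int64(205)]
pos [ 0.4495 -0.2001  0.1327] rot [-3.141e+00  1.000e-03 -8.000e-03] shift [ 0.0553 -0.2869  0.0408] turn [-0.0001  0.0004  0.0003] f [ 0.1  0.9 -1.5] w 0.0597 t 64.8 q7 -0.58
pos [ 0.4495 -0.2001  0.1327] rot [-3.141e+00  1.000e-03 -8.000e-03] shift [ 0.0584 -0.2863  0.0033] turn [-0.0001  0.0004  0.0003] f [ 0.1  0.9 -1.5] w 0.0597 t 64.8 q7 -0.58
white [ 753.6 -304.8] [92.  85.4] -43.62
white [ 800.9 -221.3] [63.3 63.2] -66.73
```

move_arm(
  jaw=[255,255,255,255,255,255,255,255],
  dp=[
    [0.0097,-0.0477,0],
    [0.0097,-0.0477,0],
    [0.0097,-0.0477,0],
    [0.0097,-0.0477,0],
    [0.0097,-0.0477,0],
    [0.0097,-0.0477,0],
    [0,0,0],
    [0,0,0],
  ],
  rotation=[
    [0,0,0],
    [0,0,0],
    [0,0,0],
    [0,0,0],
    [0,0,0],
    [0,0,0],
    [0,0,0],
    [0,0,0],
  ],
)

```text
clock: 65.9
position: [0.4979, 0.0277, 0.1331]
tool_rot: [3.141, 0.001, -0.008]
force: [0.4, -0.5, -1.5]
grip_width: 0.0598
```

```bash
python3 -c "
from h import *
im=grab_frame('top');cv2.imwrite('pics/t13.png',im)
im=grab_frame('wrist');cv2.imwrite('pics/w13.png',im);g=cv2.cvtColor(im,cv2.COLOR_BGR2GRAY).astype(int)
print(g[130:170,285])
goal(.498,.0285,.07,-.009)"
```

```text
[240 240 240 240 240 240 241 240 240 240 240 221 113  66  62 148 236 187
 124 127 125 126 126 125 126 129 175 216 173 112 119 121 123 127 140 177
 202 211 214 217]
pos [0.498  0.0273 0.1333] rot [ 3.141  0.    -0.01 ] shift [ 0.     -0.0016  0.0792] turn [ 0.0001  0.0001 -0.0002] f [ 0.8  0.2 -1.6] w 0.06 t 66.0 q7 -1.02
```

move_arm(
  jaw=[255,255,255,255,255,255,0,0,0,0],
  dp=[
    [0,-0.001,0.03],
    [0,0,0.025],
    [0,0,0.014],
    [0,0,0.0065],
    [0,0,0.003],
    [0,0,0],
    [0,0,0],
    [0,0,0],
    [0,0,0],
    [0,0,-0.02],
  ],
  rotation=[
    [0,0,0],
    [0,0,0],
    [0,0,0],
    [0,0,0],
    [0,0,0],
    [0,0,0],
    [0,0,0],
    [0,0,0],
    [0,0,0],
    [0,0,0],
  ],
)

```text
clock: 67.25
position: [0.4978, 0.0289, 0.0868]
tool_rot: [3.141, 0.001, -0.008]
force: [-0.1, -0.1, -0.1]
grip_width: 0.0854
```

move_arm(
  jaw=[0,0,0,0,0],
  dp=[
    [0,0,-0.03],
    [0,0,-0.03],
    [0,0,-0.03],
    [0,0,0],
    [0,0,0],
  ],
  rotation=[
    [0,0,0],
    [0,0,0],
    [0,0,0],
    [0,0,0],
    [0,0,0],
  ],
)

```text
clock: 67.88
position: [0.4981, 0.0292, 0.1588]
tool_rot: [-3.141, 0.0, -0.008]
force: [0.1, 0.3, -0.0]
grip_width: 0.0857
```

```bash
python3 white.py .08
python3 - <<'E'
from h import *
goal(.498,.0285,.3,-.009)
# clamp arm: sort out lug & wing from top picture pair (start pictures are still valid); fine fit of pin top
import glob
g=cv2.imread(sorted(glob.glob('pics/wh_*'),key=__import__('os').path.getmtime)[-1],0).astype(int)
print(g[138:172,285])
for a,b,nm in(((363,268),(427,264),'lugtop'),((362,272),(426,287),'lugbase'),((302,278),(457,262),'wl'),((334,273),(489,257),'wr')):
    print(nm,tri(ray("top",a[0]/1.42857,a[1]/1.42857),ray("scene",b[0]/1.42857,b[1]/1.42857)))
E
```

```text
white [202.   0.] [367. 265.] [561.01  29.17] [111.84 195.47] 89.74
white [0. 0.] [87. 45.] [688.97 231.89] [ 36.09 103.54] 7.25
caul [240. 140.] [328. 292.] [498.43  29.77] [ 61.02 119.14] 89.59
pos [0.498  0.0292 0.1585] rot [-3.142  0.    -0.008] shift [-1.000e-04  8.000e-04 -1.769e-01] turn [-0.      0.0001  0.0003] f [ 0.8 -0.5 -0.1] w 0.0858 t 67.9 q7 -1.06
[233 171 129 157 210 218 222 224 224 224 224 224 224 224 223 223 223 224
 224 223 223 224 223 223 223 223 224 223 223 223 223 223 223 223]
lugtop (array([0.64363619, 0.10322201, 0.22931028]), np.float64(0.0020912711054563485))
lugbase (array([0.64812546, 0.10417277, 0.17992284]), np.float64(0.003842505900394816))
wl (array([0.62852655, 0.18456366, 0.21214663]), np.float64(0.05279944749178731))
wr (array([0.64145866, 0.18026884, 0.2279121 ]), np.float64(0.05506947380563505))
```

move_arm(
  jaw=[0,0,0,0,0,0,0,0,0],
  dp=[
    [0,0,-0.05],
    [0,0,-0.06],
    [0,0,-0.06],
    [0,0,-0.02],
    [0.0454,-0.0235,0],
    [0.0454,-0.0235,0],
    [0.0454,-0.0235,0],
    [0.0454,-0.0235,0],
    [0,0,0],
  ],
  rotation=[
    [0,0,0],
    [0,0,0],
    [0,0,0],
    [0,0,0],
    [0,0,0],
    [0,0,0],
    [0,0,0],
    [0,0,0],
    [0,0,0],
  ],
)

```text
clock: 69.05
position: [0.6452, 0.1041, 0.3082]
tool_rot: [3.14, 0.002, -0.007]
force: [0.1, -0.2, -1.0]
grip_width: 0.0857
```

move_arm(
  jaw=[0,0,0,0,0,0,0,0,0,0],
  dp=[
    [0,0,0],
    [0,0,0],
    [0,0,0],
    [0,0,0],
    [0,0,0],
    [0,0,0],
    [0,0,0],
    [0,0,0],
    [0,0,0],
    [0,0,0],
  ],
  rotation=[
    [0,0,-0.0534],
    [0,0,-0.0534],
    [0,0,-0.0534],
    [0,0,-0.0534],
    [0,0,-0.0534],
    [0,0,-0.0534],
    [0,0,-0.0534],
    [0,0,-0.0534],
    [0,0,-0.0534],
    [0,0,-0.0534],
  ],
)

```text
clock: 70.3
position: [0.6433, 0.1026, 0.3098]
tool_rot: [-3.14, 0.0, 1.675]
force: [0.8, -1.1, -0.5]
grip_width: 0.0854
```

move_arm(
  jaw=[0,0],
  dp=[
    [0,0,0],
    [0,0,0],
  ],
  rotation=[
    [0,0,0],
    [0,0,0],
  ],
)

```text
clock: 70.55
position: [0.6438, 0.1029, 0.3103]
tool_rot: [-3.141, 0.0, 1.665]
force: [0.0, -0.2, -0.4]
grip_width: 0.085
```

Run:
```python
from h import *
im=grab_frame('wrist');c=calibration('wrist')
goal(.644,.103,.195,1.67);print(bot.observe()['qpos'].round(2))
cv2.imwrite('pics/w14.png',cv2.resize(im,(784,588)))
for p in((.644,.103,.229),(.652,.027,.247),(.634,.182,.2295)): print(np.round(np.array(proj('wrist',p,c))*1.4))
```

```text
pos [0.6439 0.103  0.3103] rot [-3.141  0.     1.666] shift [1.000e-04 3.000e-04 1.441e-01] turn [-0.0002  0.     -0.0013] f [0.2 0.4 0.4] w 0.0855 t 70.6 q7 0.12
[-0.62  0.57  0.6   1.45 -0.33  1.23  0.12]
[398. 312.]
[400. 450.]
[393. 157.]
```

View pics/w14.png

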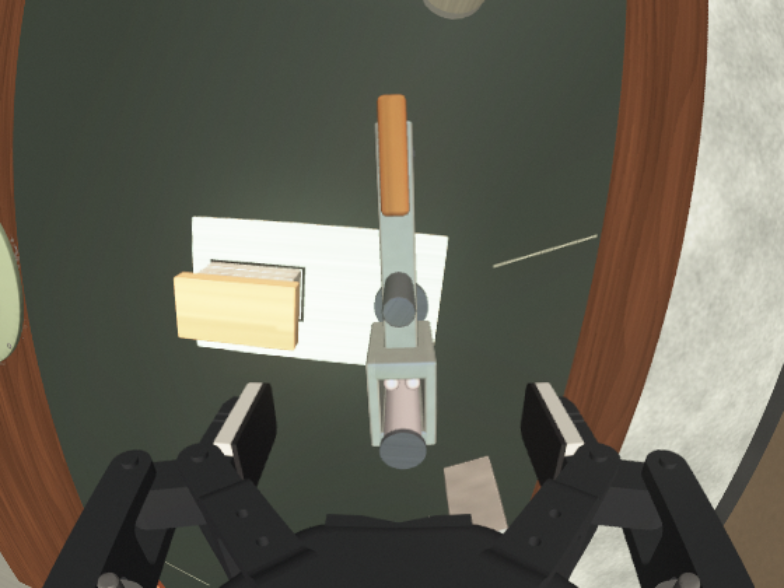

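move_arm(
  jaw=[0,0,0,0,0,0,0],
  dp=[
    [0,0,0.035],
    [0,0,0.04],
    [0,0,0.035],
    [0,0,0.022],
    [0,0,0.01],
    [0,0,0],
    [0,0,0],
  ],
  rotation=[
    [0,0,0],
    [0,0,0],
    [0,0,0],
    [0,0,0],
    [0,0,0],
    [0,0,0],
    [0,0,0],
  ],
)

```text
clock: 71.47
position: [0.6446, 0.1031, 0.198]
tool_rot: [3.14, -0.0, 1.669]
force: [-0.6, -0.4, 0.3]
grip_width: 0.0853
```

move_arm(
  jaw=[255,255,255,255,255,255,255,255,255,255],
  dp=[
    [0,0,0],
    [0,0,0],
    [0,0,0],
    [0,0,0],
    [0,0,0],
    [0,0,0],
    [0,0,0],
    [0,0,0],
    [0,0,0],
    [0,0,0],
  ],
  rotation=[
    [0,0,0],
    [0,0,0],
    [0,0,0],
    [0,0,0],
    [0,0,0],
    [0,0,0],
    [0,0,0],
    [0,0,0],
    [0,0,0],
    [0,0,0],
  ],
  squeeze=30,
)

```text
clock: 72.72
position: [0.6441, 0.1031, 0.1971]
tool_rot: [-3.142, -0.0, 1.669]
force: [-1.1, -0.2, -0.9]
grip_width: 0.0175
```

Run:
```python
from h import *
goal(.577,.0277,.195,3.13);
```

```text
pos [0.6441 0.1031 0.1971] rot [-3.142 -0.     1.669] shift [-0.0855 -0.0928  0.0026] turn [-0.     -0.     -0.4649] f [-1.1 -0.2 -0.9] w 0.0175 t 72.7 q7 0.17
```

move_arm(
  jaw=[255,255,255,255,255,255,255,255,255],
  dp=[
    [-0.0005,-0.0098,0],
    [-0.0005,-0.0098,0],
    [-0.0005,-0.0098,0],
    [-0.0005,-0.0098,0],
    [-0.0005,-0.0098,0],
    [-0.0005,-0.0098,0],
    [-0.0005,-0.0098,0],
    [-0.0005,-0.0098,0],
    [0,0,0],
  ],
  rotation=[
    [0,0,-0.0332],
    [0,0,-0.0332],
    [0,0,-0.0332],
    [0,0,-0.0332],
    [0,0,-0.0332],
    [0,0,-0.0332],
    [0,0,-0.0332],
    [0,0,-0.0332],
    [0,0,0],
  ],
)

```text
clock: 73.85
position: [0.5913, 0.0714, 0.197]
tool_rot: [-3.141, 0.001, 2.504]
force: [6.0, -4.6, -7.4]
grip_width: 0.017
```

Run:
```python
from h import *
goal(.577,.0277,.197,3.13)
s=bot.observe();d=s['position'][:2]-[.652,.027];print(np.hypot(*d),np.arctan2(d[1],d[0]),s['force'],s['moment'])
```

```text
pos [0.5913 0.0714 0.197 ] rot [-3.141e+00  1.000e-03  2.504e+00] shift [-0.0182 -0.0545  0.    ] turn [-0.0003  0.0004 -0.1992] f [ 6.  -4.6 -7.4] w 0.017 t 73.8 q7 0.91
0.0752324143021313 2.5099852142771697 [ 6.03994335 -4.55857591 -7.43258106] [-0.99843007 -1.1181146  -0.02531233]
```

move_arm(
  jaw=[255,255,255,255,255,255,255,255],
  dp=[
    [-0.0005,-0.0098,0],
    [-0.0005,-0.0098,0],
    [-0.0005,-0.0098,0],
    [-0.0005,-0.0098,0],
    [-0.0005,-0.0098,0],
    [-0.0005,-0.0098,0],
    [0,0,0],
    [0,0,0],
  ],
  rotation=[
    [0,0,-0.0332],
    [0,0,-0.0332],
    [0,0,-0.0332],
    [0,0,-0.0332],
    [0,0,-0.0332],
    [0,0,-0.0332],
    [0,0,0],
    [0,0,0],
  ],
)

```text
clock: 74.85
position: [0.5777, 0.0281, 0.1972]
tool_rot: [-3.141, 0.003, 3.129]
force: [11.7, -4.8, -9.0]
grip_width: 0.017
```

Run:
```python
from h import *
goal(.577,.0277,.197,3.13)
s=bot.observe();d=s['position'][:2]-[.652,.027];print(np.hypot(*d),np.arctan2(d[1],d[0]),s['force'],s['moment'])
```

```text
pos [0.5777 0.0281 0.1972] rot [-3.141e+00  3.000e-03  3.129e+00] shift [ 0.0008 -0.0005  0.0002] turn [-0.0003  0.001  -0.0005] f [11.7 -4.8 -9. ] w 0.017 t 74.8 q7 1.51
0.07432820134684429 3.126805017143788 [11.69214094 -4.83698661 -9.03975056] [-0.75526374 -2.33867149 -0.23644371]
```

move_arm(
  jaw=[255,255,255,255,255,255,255,255,255],
  dp=[
    [-0.0008,0,0.004],
    [0,0,0.006],
    [0,0,0.006],
    [0,0,0.006],
    [0,0,0.006],
    [0,0,0.006],
    [0,0,0.004],
    [0,0,0],
    [0,0,0],
  ],
  rotation=[
    [0,0,0],
    [0,0,0],
    [0,0,0],
    [0,0,0],
    [0,0,0],
    [0,0,0],
    [0,0,0],
    [0,0,0],
    [0,0,0],
  ],
)

```text
clock: 75.97
position: [0.5777, 0.0282, 0.1666]
tool_rot: [-3.141, 0.002, 3.129]
force: [7.2, -4.2, -7.7]
grip_width: 0.0171
```

Run:
```python
from h import *
goal(.577,.0277,.162,3.13)
g=grab_frame('scene');cv2.imwrite('pics/s15.png',cv2.resize(g[110:290,180:420],None,fx=3.3,fy=3.3,interpolation=cv2.INTER_CUBIC))
```

```text
pos [0.5777 0.0282 0.1666] rot [-3.141e+00  2.000e-03  3.129e+00] shift [ 0.0009 -0.0006  0.0058] turn [-0.0003  0.0006 -0.0004] f [ 7.2 -4.2 -7.7] w 0.0171 t 76.0 q7 1.51
```

move_arm(
  jaw=[255,255,255,255,255],
  dp=[
    [0,0,0.003],
    [0,0,0.003],
    [0,0,0.002],
    [0,0,0],
    [0,0,0],
  ],
  rotation=[
    [0,0,0],
    [0,0,0],
    [0,0,0],
    [0,0,0],
    [0,0,0],
  ],
)

```text
clock: 76.65
position: [0.5777, 0.0282, 0.1604]
tool_rot: [-3.141, 0.002, 3.129]
force: [5.6, -4.1, -4.1]
grip_width: 0.0171
```

move_arm(
  jaw=[255,255,255,255],
  dp=[
    [0,0,0.002],
    [0,0,0.001],
    [0,0,0],
    [0,0,0],
  ],
  rotation=[
    [0,0,0],
    [0,0,0],
    [0,0,0],
    [0,0,0],
  ],
)

```text
clock: 77.15
position: [0.5778, 0.0282, 0.1582]
tool_rot: [-3.141, 0.002, 3.129]
force: [5.4, -4.5, -2.2]
grip_width: 0.0172
```

move_arm(
  jaw=[255,255,255,255],
  dp=[
    [0,0,0.0015],
    [0,0,0.001],
    [0,0,0],
    [0,0,0],
  ],
  rotation=[
    [0,0,0],
    [0,0,0],
    [0,0,0],
    [0,0,0],
  ],
)

```text
clock: 77.65
position: [0.5777, 0.0282, 0.1562]
tool_rot: [-3.141, 0.002, 3.129]
force: [5.6, -4.9, -1.3]
grip_width: 0.0173
```

move_arm(
  jaw=[255,255,255,255],
  dp=[
    [0,0,0.0015],
    [0,0,0.001],
    [0,0,0],
    [0,0,0],
  ],
  rotation=[
    [0,0,0],
    [0,0,0],
    [0,0,0],
    [0,0,0],
  ],
)

```text
clock: 78.15
position: [0.5778, 0.0282, 0.1545]
tool_rot: [-3.141, 0.002, 3.129]
force: [2.8, -4.7, 4.5]
grip_width: 0.0174
```

move_arm(
  jaw=[255,255,255,255],
  dp=[
    [0,0,0.0015],
    [0,0,0],
    [0,0,0],
    [0,0,0],
  ],
  rotation=[
    [0,0,0],
    [0,0,0],
    [0,0,0],
    [0,0,0],
  ],
)

```text
clock: 78.65
position: [0.578, 0.0282, 0.1536]
tool_rot: [-3.141, 0.003, 3.129]
force: [3.1, -5.5, 7.8]
grip_width: 0.0173
```

move_arm(
  jaw=[255,255,255,255],
  dp=[
    [0,0,0.0015],
    [0,0,0],
    [0,0,0],
    [0,0,0],
  ],
  rotation=[
    [0,0,0],
    [0,0,0],
    [0,0,0],
    [0,0,0],
  ],
)

```text
clock: 79.15
position: [0.5782, 0.0282, 0.1526]
tool_rot: [-3.141, 0.003, 3.129]
force: [4.2, -4.9, 11.7]
grip_width: 0.0172
```

move_arm(
  jaw=[255,255,255,255],
  dp=[
    [0,0,0.0015],
    [0,0,0],
    [0,0,0],
    [0,0,0],
  ],
  rotation=[
    [0,0,0],
    [0,0,0],
    [0,0,0],
    [0,0,0],
  ],
)

```text
clock: 79.65
position: [0.5784, 0.0282, 0.1516]
tool_rot: [-3.141, 0.004, 3.129]
force: [2.9, -5.5, 14.6]
grip_width: 0.0174
```

move_arm(
  jaw=[0,0,0,0,0,0,0,0,0,0],
  dp=[
    [0,0,0],
    [0,0,0],
    [0,0,0],
    [0,0,0],
    [0,0,-0.03],
    [0,0,-0.05],
    [0,0,-0.05],
    [0.03,0,0],
    [0.04,0,0],
    [0.0306,0,0],
  ],
  rotation=[
    [0,0,0],
    [0,0,0],
    [0,0,0],
    [0,0,0],
    [0,0,0],
    [0,0,0],
    [0,0,0],
    [0,0,0],
    [0,0,0],
    [0,0,0],
  ],
)

```text
clock: 80.9
position: [0.4951, 0.0301, 0.2543]
tool_rot: [3.142, -0.0, 3.13]
force: [-0.0, 0.5, -0.7]
grip_width: 0.0855
```

move_arm(
  jaw=[0,0],
  dp=[
    [0,0,0],
    [0,0,0],
  ],
  rotation=[
    [0,0,0],
    [0,0,0],
  ],
)

```text
clock: 81.15
position: [0.4969, 0.0302, 0.2544]
tool_rot: [3.142, 0.001, 3.13]
force: [-0.1, -0.1, 0.1]
grip_width: 0.0858
```

Run:
```python
from h import *
im=grab_frame('wrist');c=calibration('wrist');cv2.imwrite('pics/w16.png',im)
goal(.497,.028,.16,3.13)
hsv=cv2.cvtColor(im,cv2.COLOR_BGR2HSV);m=((hsv[...,1]>140)&(hsv[...,0]<18)&(hsv[...,2]>90)).astype(np.uint8)
cs,_=cv2.findContours(m,cv2.RETR_EXTERNAL,cv2.CHAIN_APPROX_NONE)
for k in cs:
    if cv2.contourArea(k)>300:
        p=k[:,0].astype(float);print(p.min(0),p.max(0))
        for z in(.187,.192,.197):
            w=np.array([onz('wrist',u,v,z,c)[:2] for u,v in p],np.float32)*1000;print(z,cv2.minAreaRect(w))
g=grab_frame('scene');cv2.imwrite('pics/s16.png',cv2.resize(g[100:280,180:420],None,fx=3.3,fy=3.3,interpolation=cv2.INTER_CUBIC))
```

```text
pos [0.497  0.0301 0.2543] rot [-3.142  0.     3.13 ] shift [-0.     -0.0027  0.1179] turn [-0.      0.0001 -0.0001] f [0.  0.1 0.5] w 0.0854 t 81.2 q7 1.45
[413. 385.] [449. 402.]
0.187 ((693.03076171875, 189.15931701660156), (27.00047492980957, 46.25423812866211), 0.618501603603363)
0.192 ((686.3526611328125, 185.391357421875), (26.35420799255371, 45.147220611572266), 0.6183509826660156)
0.197 ((679.6746215820312, 181.62332153320312), (25.70803451538086, 44.040122985839844), 0.6187744140625)
[507. 348.] [549. 379.]
0.187 ((683.5151977539062, 319.1082763671875), (114.05289459228516, 36.25244903564453), 50.2835578918457)
0.192 ((677.0648803710938, 312.2301330566406), (111.32315826416016, 35.38479232788086), 50.28357696533203)
0.197 ((670.614501953125, 305.3520202636719), (108.59347534179688, 34.517189025878906), 50.28349685668945)
[  6. 343.] [ 61. 365.]
0.187 ((658.397216796875, -266.906982421875), (18.659563064575195, 99.3104019165039), 1.4786243438720703)
0.192 ((652.5479736328125, -259.7596130371094), (18.21297836303711, 96.93354797363281), 1.4786708354949951)
0.197 ((646.6988525390625, -252.61228942871094), (17.76639175415039, 94.55668640136719), 1.4787170886993408)
[271. 193.] [290. 257.]
0.187 ((493.76873779296875, 23.600971221923828), (11.69233512878418, 48.54555892944336), 76.01206970214844)
0.192 ((491.8596496582031, 23.795427322387695), (11.412489891052246, 47.38370895385742), 76.01206970214844)
0.197 ((489.95068359375, 23.9898624420166), (11.132659912109375, 46.221858978271484), 76.0120849609375)
```

Run:
```python
import cv2,numpy as np
a=cv2.imread('pics/w16.png')[150:310,220:350];b=cv2.imread('pics/s16.png')
a=cv2.resize(a,None,fx=3.0,fy=3.0,interpolation=cv2.INTER_CUBIC)
b=b[60:594,60:620];b=cv2.resize(b,(int(b.shape[1]*.72),int(b.shape[0]*.72)))
H=max(a.shape[0],b.shape[0]);o=np.zeros((H,a.shape[1]+b.shape[1],3),np.uint8);o[:a.shape[0],:a.shape[1]]=a;o[:b.shape[0],a.shape[1]:]=b
print(o.shape,a.shape);cv2.imwrite('pics/f16.png',o)
```

```text
(480, 793, 3) (480, 390, 3)
```

View pics/f16.png

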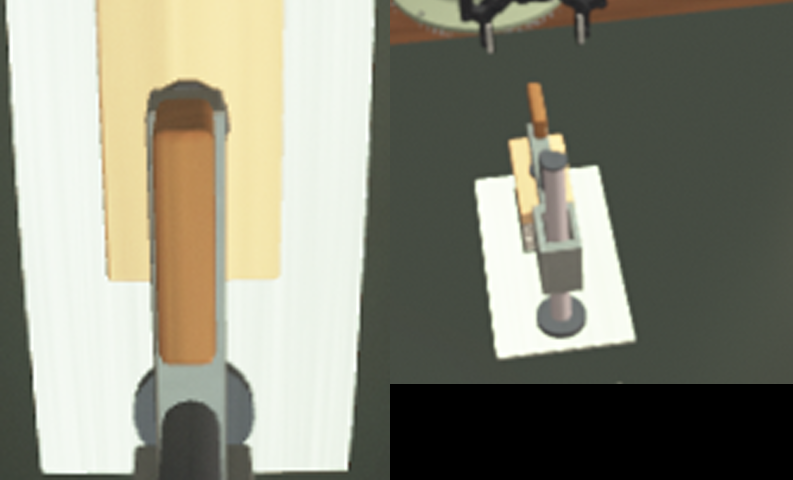

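Run:
```python
from h import *
c=calibration('wrist')
for z in(.18,.187,.192,.2):
    P=np.array([onz('wrist',220+u/3,150+v/3,z,c) for u,v in((154,132),(214,132),(216,363),(160,363))])*1000
    a=(P[0]+P[1])/2;b=(P[2]+P[3])/2
    print(z,P.mean(0).round(1),np.linalg.norm(a-b).round(1),np.linalg.norm(P[0]-P[1]).round(1),np.degrees(np.arctan2(*(a-b)[[1,0]])).round(1))
goal(.496,.028,.16,3.13)
```

```text
0.18 [503.9  29.  180. ] 60.1 13.8 -180.0
0.187 [501.  29. 187.] 58.2 13.3 -180.0
0.192 [498.9  29.1 192. ] 56.8 13.0 -180.0
0.2 [495.6  29.2 200. ] 54.6 12.5 -180.0
pos [0.4969 0.0301 0.2542] rot [-3.141  0.     3.13 ] shift [ 0.0011 -0.0026  0.1177] turn [-0.      0.     -0.0001] f [-0.   0.1 -0.7] w 0.0853 t 81.2 q7 1.45
```

move_arm(
  jaw=[0,0,0,0,0,0,0],
  dp=[
    [-0.002,-0.0014,0.03],
    [0,0,0.035],
    [0,0,0.03],
    [0,0,0.015],
    [0,0,0.0078],
    [0,0,0],
    [0,0,0],
  ],
  rotation=[
    [0,0,0],
    [0,0,0],
    [0,0,0],
    [0,0,0],
    [0,0,0],
    [0,0,0],
    [0,0,0],
  ],
)

```text
clock: 82.12
position: [0.4983, 0.029, 0.1606]
tool_rot: [3.141, 0.001, 3.13]
force: [-0.3, -0.8, 0.6]
grip_width: 0.0853
```

move_arm(
  jaw=[255,255,255,255,255,255,255,255,255,255],
  dp=[
    [0,0,0],
    [0,0,0],
    [0,0,0],
    [0,0,0],
    [0,0,0],
    [0,0,0],
    [0,0,0],
    [0,0,0],
    [0,0,0],
    [0,0,0],
  ],
  rotation=[
    [0,0,0],
    [0,0,0],
    [0,0,0],
    [0,0,0],
    [0,0,0],
    [0,0,0],
    [0,0,0],
    [0,0,0],
    [0,0,0],
    [0,0,0],
  ],
  squeeze=40,
)

```text
clock: 83.38
position: [0.4979, 0.029, 0.16]
tool_rot: [3.142, -0.0, 3.13]
force: [-0.9, 1.5, 0.7]
grip_width: 0.0134
```

Run:
```python
from h import *
goal(.4985,.029,.16,3.13);s=bot.observe();print(s['force'],s['moment'])
```

```text
pos [0.4979 0.029  0.16  ] rot [ 3.142 -0.     3.13 ] shift [-0.0007 -0.      0.    ] turn [ 0.     -0.     -0.0001] f [-0.9  1.5  0.7] w 0.0134 t 83.4 q7 1.49
[-0.89024207  1.47307115  0.74710947] [0.46263942 0.18315832 0.03739268]
```

move_arm(
  jaw=[255,255,255,255,255,255,255,255,255,255],
  dp=[
    [0,0,0.0001],
    [0,0,0.0001],
    [0,0,0.0002],
    [0,0,0.0002],
    [0,0,0.0002],
    [0,0,0.0002],
    [0,0,0.0002],
    [0,0,0.0002],
    [0,0,0.0002],
    [0,0,0],
  ],
  rotation=[
    [0,0,0.04],
    [0,0,0.04],
    [0,0,0.04],
    [0,0,0.04],
    [0,0,0.04],
    [0,0,0.04],
    [0,0,0.04],
    [0,0,0.04],
    [0,0,0.04],
    [0,0,0],
  ],
)

```text
clock: 84.62
position: [0.4984, 0.0292, 0.1588]
tool_rot: [3.141, 0.001, 2.0]
force: [2.6, 2.4, 1.3]
grip_width: 0.0134
```

Run:
```python
from h import *
goal(.4985,.029,.16,3.13);s=bot.observe();print(s['force'],s['moment'])
```

```text
pos [0.4984 0.0292 0.1588] rot [3.141e+00 1.000e-03 2.000e+00] shift [-0.0003  0.     -0.0015] turn [ 1.000e-04  3.000e-04 -3.597e-01] f [2.6 2.4 1.3] w 0.0134 t 84.6 q7 0.56
[2.59294485 2.42917773 1.33142442] [-0.01151859 -0.16012609 -0.12384654]
```

move_arm(
  jaw=[255,255,255,255,255,255,255,255,255,255],
  dp=[
    [0,0,0.0002],
    [0,0,0.0002],
    [0,0,0.0002],
    [0,0,0.0002],
    [0,0,0.0002],
    [0,0,0.0002],
    [0,0,0.0002],
    [0,0,0.0002],
    [0,0,0.0002],
    [0,0,0],
  ],
  rotation=[
    [0,0,0.045],
    [0,0,0.045],
    [0,0,0.045],
    [0,0,0.045],
    [0,0,0.045],
    [0,0,0.045],
    [0,0,0.045],
    [0,0,0.045],
    [0,0,0.045],
    [0,0,0],
  ],
)

```text
clock: 85.88
position: [0.4997, 0.0294, 0.1578]
tool_rot: [3.139, -0.002, 0.728]
force: [10.8, 2.8, 3.8]
grip_width: 0.0137
```

move_arm(
  jaw=[255,255,255,255,255,255,255,255],
  dp=[
    [0,0,0.0002],
    [0,0,0.0002],
    [0,0,0.0002],
    [0,0,0.0002],
    [0,0,0.0002],
    [0,0,0.0002],
    [0,0,0],
    [0,0,0],
  ],
  rotation=[
    [0,0,0.04],
    [0,0,0.04],
    [0,0,0.04],
    [0,0,0.04],
    [0,0,0.04],
    [0,0,0.04],
    [0,0,0],
    [0,0,0],
  ],
)

```text
clock: 86.88
position: [0.5001, 0.0286, 0.1571]
tool_rot: [3.141, -0.004, -0.024]
force: [13.7, 1.0, 6.1]
grip_width: 0.0129
```

Run:
```python
from h import *
goal(.4985,.029,.16,0);s=bot.observe();print(s['force'],s['moment'],s['qpos'].round(2))
```

```text
pos [0.5001 0.0286 0.1571] rot [ 3.141 -0.004 -0.024] shift [-0.002  -0.0004 -0.0037] turn [ 0.0002 -0.0013 -0.0078] f [13.7  1.   6.1] w 0.0129 t 86.9 q7 -1.01
[13.72213491  1.00410879  6.13350637] [ 0.01957372 -2.16528811 -0.08872142] [-0.87  0.68  1.02  2.03 -0.77  0.88 -1.01]
```

move_arm(
  jaw=[0,0,0,0,0,0,0,0,0],
  dp=[
    [0,0,0],
    [0,0,0],
    [0,0,0],
    [0,0,0],
    [0,0,-0.02],
    [0,0,-0.03],
    [0,0,-0.02],
    [0.0015,0,0],
    [0,0,0],
  ],
  rotation=[
    [0,0,0],
    [0,0,0],
    [0,0,0],
    [0,0,0],
    [0,0,0],
    [0,0,0],
    [0,0,0],
    [0,0,0],
    [0,0,0],
  ],
)

```text
clock: 88.0
position: [0.499, 0.0291, 0.2121]
tool_rot: [-3.141, 0.0, -0.027]
force: [0.3, -0.4, -0.0]
grip_width: 0.0855
```

move_arm(
  jaw=[0,0,0,0,0,0,0,0,0,0],
  dp=[
    [0,0,0],
    [0,0,0],
    [0,0,0],
    [0,0,0],
    [0,0,0],
    [0,0,0],
    [0,0,0],
    [0,0,0],
    [0,0,0],
    [0,0,0],
  ],
  rotation=[
    [0,0,-0.05],
    [0,0,-0.05],
    [0,0,-0.05],
    [0,0,-0.05],
    [0,0,-0.05],
    [0,0,-0.05],
    [0,0,-0.05],
    [0,0,-0.05],
    [0,0,-0.05],
    [0,0,-0.05],
  ],
)

```text
clock: 89.25
position: [0.4988, 0.0289, 0.2118]
tool_rot: [-3.141, 0.0, 1.548]
force: [1.3, -0.5, -0.4]
grip_width: 0.0858
```

move_arm(
  jaw=[0,0,0,0,0,0,0,0,0,0],
  dp=[
    [0,0,0],
    [0,0,0],
    [0,0,0],
    [0,0,0],
    [0,0,0],
    [0,0,0],
    [0,0,0],
    [0,0,0],
    [0,0,0],
    [0,0,0],
  ],
  rotation=[
    [0,0,-0.05],
    [0,0,-0.05],
    [0,0,-0.05],
    [0,0,-0.05],
    [0,0,-0.05],
    [0,0,-0.05],
    [0,0,-0.05],
    [0,0,-0.05],
    [0,0,-0.05],
    [0,0,-0.05],
  ],
)

```text
clock: 90.5
position: [0.4987, 0.0289, 0.2117]
tool_rot: [-3.141, -0.001, 3.119]
force: [-0.3, -0.6, 0.9]
grip_width: 0.0854
```

Run:
```python
from h import *
im=grab_frame('wrist');c=calibration('wrist');cv2.imwrite('pics/w17.png',im)
goal(.501,.029,.157,3.118)
hsv=cv2.cvtColor(im,cv2.COLOR_BGR2HSV);m=((hsv[...,1]>130)&(hsv[...,0]<20)&(hsv[...,2]>60)).astype(np.uint8);m[:,:200]=0;m[:,370:]=0
cs,_=cv2.findContours(m,cv2.RETR_EXTERNAL,cv2.CHAIN_APPROX_NONE)
for k in cs:
    if cv2.contourArea(k)>300:
        p=k[:,0].astype(float);print(p.min(0),p.max(0))
        w=np.array([onz('wrist',u,v,.188,c)[:2] for u,v in p],np.float32)*1000;print(cv2.minAreaRect(w))
```

```text
pos [0.4988 0.0289 0.2118] rot [-3.142e+00 -1.000e-03  3.127e+00] shift [-0.0029  0.0002  0.0685] turn [-0.     -0.0003  0.0029] f [ 0.1  0.4 -0. ] w 0.0854 t 90.5 q7 1.51
[272. 199.] [296. 302.]
((497.0819396972656, 29.36007308959961), (13.228533744812012, 65.21661376953125), 89.27290344238281)
```

move_arm(
  jaw=[0,0,0,0,0,0],
  dp=[
    [-0.0028,0,0.02],
    [0,0,0.025],
    [0,0,0.015],
    [0,0,0.0075],
    [0,0,0],
    [0,0,0],
  ],
  rotation=[
    [0,0,0],
    [0,0,0],
    [0,0,0],
    [0,0,0],
    [0,0,0],
    [0,0,0],
  ],
)

```text
clock: 91.3
position: [0.5016, 0.0289, 0.1587]
tool_rot: [3.141, 0.001, 3.114]
force: [-0.8, 0.2, -0.4]
grip_width: 0.0856
```

move_arm(
  jaw=[255,255,255,255,255,255,255,255,255,255],
  dp=[
    [0,0,0],
    [0,0,0],
    [0,0,0],
    [0,0,0],
    [0,0,0],
    [0,0,0],
    [0,0,0],
    [0,0,0],
    [0,0,0],
    [0,0,0],
  ],
  rotation=[
    [0,0,0],
    [0,0,0],
    [0,0,0],
    [0,0,0],
    [0,0,0],
    [0,0,0],
    [0,0,0],
    [0,0,0],
    [0,0,0],
    [0,0,0],
  ],
)

```text
clock: 92.55
position: [0.5014, 0.0288, 0.1583]
tool_rot: [-3.142, -0.0, 3.114]
force: [-0.1, -0.4, 0.3]
grip_width: 0.0133
```

move_arm(
  jaw=[255,255,255,255,255,255,255,255,255,255],
  dp=[
    [0,0,0.0001],
    [0,0,0.0001],
    [0,0,0.0002],
    [0,0,0.0002],
    [0,0,0.0002],
    [0,0,0.0002],
    [0,0,0.0002],
    [0,0,0.0002],
    [0,0,0.0002],
    [0,0,0],
  ],
  rotation=[
    [0,0,0.04],
    [0,0,0.04],
    [0,0,0.04],
    [0,0,0.04],
    [0,0,0.04],
    [0,0,0.04],
    [0,0,0.04],
    [0,0,0.04],
    [0,0,0.04],
    [0,0,0],
  ],
)

```text
clock: 93.8
position: [0.5002, 0.0286, 0.1567]
tool_rot: [-3.139, -0.0, 1.982]
force: [-4.9, -0.6, 2.8]
grip_width: 0.0131
```

Run:
```python
from h import *
goal(.501,.029,.157,0);s=bot.observe();print(s['force'],s['moment'])
```

```text
pos [0.5002 0.0286 0.1567] rot [-3.139 -0.     1.982] shift [ 0.0001  0.0011 -0.0004] turn [-6.000e-04  8.000e-04  6.308e-01] f [-4.9 -0.6  2.8] w 0.0131 t 93.8 q7 0.62
[-4.91369829 -0.5957113   2.80912161] [-1.35373994  1.91570002  0.02361719]
```

move_arm(
  jaw=[255,255,255,255,255,255,255,255,255,255],
  dp=[
    [0,0,0.0002],
    [0,0,0.0002],
    [0,0,0.0002],
    [0,0,0.0002],
    [0,0,0.0002],
    [0,0,0.0002],
    [0,0,0.0002],
    [0,0,0.0002],
    [0,0,0.0002],
    [0,0,0],
  ],
  rotation=[
    [0,0,0.045],
    [0,0,0.045],
    [0,0,0.045],
    [0,0,0.045],
    [0,0,0.045],
    [0,0,0.045],
    [0,0,0.045],
    [0,0,0.045],
    [0,0,0.045],
    [0,0,0],
  ],
)

```text
clock: 95.05
position: [0.5, 0.03, 0.1551]
tool_rot: [-3.138, 0.002, 0.71]
force: [-7.2, 6.1, 6.4]
grip_width: 0.0136
```

move_arm(
  jaw=[255,255,255,255,255,255],
  dp=[
    [0,0,0.0002],
    [0,0,0.0002],
    [0,0,0.0002],
    [0,0,0.0002],
    [0,0,0],
    [0,0,0],
  ],
  rotation=[
    [0,0,0.04],
    [0,0,0.04],
    [0,0,0.04],
    [0,0,0.04],
    [0,0,0],
    [0,0,0],
  ],
)

```text
clock: 95.8
position: [0.5003, 0.0299, 0.1546]
tool_rot: [-3.139, 0.002, 0.209]
force: [-7.0, 4.4, 5.1]
grip_width: 0.013
```

Run:
```python
from h import *
goal(.501,.029,.157,0);s=bot.observe();print(s['force'],s['moment'])
```

```text
pos [0.5003 0.0299 0.1546] rot [-3.139e+00  2.000e-03  2.090e-01] shift [ 0.0007  0.0012 -0.003 ] turn [-0.0006  0.0008  0.0666] f [-7.   4.4  5.1] w 0.013 t 95.8 q7 -0.75
[-7.01709457  4.42221614  5.08500882] [ 1.39045036  2.05566077 -0.05754655]
```

move_arm(
  jaw=[0,0,0,0,0,0,0,0,0,0],
  dp=[
    [0,0,0],
    [0,0,0],
    [0,0,0],
    [0,0,-0.02],
    [0,0,-0.03],
    [0,0,-0.02],
    [0,0,0],
    [0,0,0],
    [0,0,0],
    [0,0,0],
  ],
  rotation=[
    [0,0,0],
    [0,0,0],
    [0,0,0],
    [0,0,0],
    [0,0,0],
    [0,0,0],
    [0,0,0],
    [0,0,0],
    [0,0,0],
    [0,0,0],
  ],
)

```text
clock: 97.05
position: [0.5012, 0.0288, 0.2107]
tool_rot: [3.141, 0.001, 0.208]
force: [-0.1, 0.0, 0.1]
grip_width: 0.0856
```

move_arm(
  jaw=[255,255,255,255,255,255,255,255,255,255],
  dp=[
    [0,0,0],
    [0,0,0],
    [0,0,0],
    [0,0,0],
    [0,0,0],
    [0,0,0],
    [0,0,0],
    [0,0,0],
    [0,0,0.015],
    [0,0,0],
  ],
  rotation=[
    [0,0,0],
    [0,0,0],
    [0,0,0],
    [0,0,0],
    [0,0,0],
    [0,0,0],
    [0,0,0],
    [0,0,0],
    [0,0,0],
    [0,0,0],
  ],
)

```text
clock: 98.3
position: [0.5009, 0.0289, 0.198]
tool_rot: [3.142, 0.001, 0.208]
force: [0.1, -0.7, 0.4]
grip_width: 0.0002
```

Run:
```python
from h import *
im=grab_frame('wrist');cv2.imwrite('pics/w18.png',im);c=calibration('wrist')
goal(.501,.029,.19,.21)
hsv=cv2.cvtColor(im,cv2.COLOR_BGR2HSV);m=((hsv[...,1]>130)&(hsv[...,0]<20)&(hsv[...,2]>60)).astype(np.uint8);m[:,:200]=0;m[:,370:]=0
cs,_=cv2.findContours(m,cv2.RETR_EXTERNAL,cv2.CHAIN_APPROX_NONE)
for k in cs:
    if cv2.contourArea(k)>300:
        p=k[:,0].astype(float);w=np.array([onz('wrist',u,v,.186,c)[:2] for u,v in p],np.float32)*1000;print(p.min(0),p.max(0),cv2.minAreaRect(w))
```

```text
pos [0.5011 0.0288 0.1985] rot [3.141e+00 1.000e-03 2.080e-01] shift [-0.     -0.0003  0.0106] turn [ 0.      0.0003 -0.0007] f [-0.2 -0.3  0.1] w 0.0001 t 98.3 q7 -0.81
[269. 200.] [294. 264.] ((519.5662231445312, 34.83097839355469), (35.52935791015625, 12.793524742126465), 12.209216117858887)
```

move_arm(
  jaw=[255,255,255],
  dp=[
    [0,0,0.009],
    [0,0,0],
    [0,0,0],
  ],
  rotation=[
    [0,0,0],
    [0,0,0],
    [0,0,0],
  ],
)

```text
clock: 98.72
position: [0.5014, 0.0288, 0.1918]
tool_rot: [3.141, 0.0, 0.208]
force: [0.2, 0.2, 1.0]
grip_width: -0.0002
```

move_arm(
  jaw=[255,255,255],
  dp=[
    [0,0,0.0018],
    [0,0,0],
    [0,0,0],
  ],
  rotation=[
    [0,0,0],
    [0,0,0],
    [0,0,0],
  ],
)

```text
clock: 99.1
position: [0.5014, 0.0289, 0.1904]
tool_rot: [-3.142, -0.0, 0.208]
force: [-1.0, 0.0, 0.5]
grip_width: -0.0003
```

move_arm(
  jaw=[255,255,255],
  dp=[
    [0,0,0.0012],
    [0,0,0],
    [0,0,0],
  ],
  rotation=[
    [0,0,0],
    [0,0,0],
    [0,0,0],
  ],
)

```text
clock: 99.48
position: [0.5014, 0.0288, 0.1894]
tool_rot: [3.142, -0.0, 0.208]
force: [0.0, 0.7, -0.8]
grip_width: 0.0002
```

move_arm(
  jaw=[255,255,255],
  dp=[
    [0,0,0.0012],
    [0,0,0],
    [0,0,0],
  ],
  rotation=[
    [0,0,0],
    [0,0,0],
    [0,0,0],
  ],
)

```text
clock: 99.85
position: [0.5014, 0.0289, 0.1885]
tool_rot: [-3.142, -0.0, 0.208]
force: [-0.8, 0.5, 4.9]
grip_width: -0.0002
```

move_arm(
  jaw=[0,0,0,0,0,0,0,0,0,0],
  dp=[
    [0,0,-0.02],
    [0,0,-0.01],
    [0,0,0],
    [0,0,0],
    [0,0,0],
    [0,0,0],
    [0,0,0],
    [0,0,0],
    [0,0,0],
    [0,0,0],
  ],
  rotation=[
    [0,0,0],
    [0,0,-0.05],
    [0,0,-0.05],
    [0,0,-0.05],
    [0,0,-0.05],
    [0,0,-0.05],
    [0,0,-0.05],
    [0,0,-0.05],
    [0,0,-0.05],
    [0,0,-0.05],
  ],
)

```text
clock: 101.1
position: [0.5016, 0.0286, 0.2133]
tool_rot: [3.141, 0.0, 1.627]
force: [-0.4, 0.1, 0.3]
grip_width: 0.0855
```

move_arm(
  jaw=[0,0,0,0,0,0,0,0,0,0],
  dp=[
    [0,0,0],
    [0,0,0],
    [0,0,0],
    [0,0,0],
    [0,0,0],
    [0,0,0],
    [0,0,0],
    [0,0,0],
    [0,0,0],
    [0,0,0],
  ],
  rotation=[
    [0,0,-0.055],
    [0,0,-0.055],
    [0,0,-0.055],
    [0,0,-0.055],
    [0,0,-0.055],
    [0,0,-0.055],
    [0,0,-0.055],
    [0,0,-0.055],
    [0,0,-0.055],
    [0,0,-0.055],
  ],
)

```text
clock: 102.35
position: [0.5016, 0.0283, 0.2133]
tool_rot: [-3.141, 0.001, -2.929]
force: [0.5, 0.7, -0.0]
grip_width: 0.0854
```

move_arm(
  jaw=[0,0],
  dp=[
    [0,0,0],
    [0,0,0],
  ],
  rotation=[
    [0,0,0],
    [0,0,0],
  ],
)

```text
clock: 102.6
position: [0.5015, 0.0286, 0.2128]
tool_rot: [-3.141, 0.0, -2.938]
force: [-0.7, 0.1, -0.2]
grip_width: 0.0854
```

Run:
```python
from h import *
goal(.5015,.029,.1545,.208+np.pi)
```

```text
pos [0.5015 0.0286 0.2128] rot [-3.141  0.    -2.938] shift [-0.0001  0.0005  0.0729] turn [-0.0001  0.0001 -0.0014] f [-0.7  0.1 -0.2] w 0.0854 t 102.6 q7 1.74
```

move_arm(
  jaw=[0,0,0,0,0,0],
  dp=[
    [0,0,0.02],
    [0,0,0.028],
    [0,0,0.017],
    [0,0,0.0075],
    [0,0,0],
    [0,0,0],
  ],
  rotation=[
    [0,0,0],
    [0,0,0],
    [0,0,0],
    [0,0,0],
    [0,0,0],
    [0,0,0],
  ],
)

```text
clock: 103.35
position: [0.5017, 0.0289, 0.155]
tool_rot: [-3.142, 0.001, -2.934]
force: [0.5, -0.6, -0.6]
grip_width: 0.085
```

move_arm(
  jaw=[255,255,255,255,255,255,255,255,255,255],
  dp=[
    [0,0,0],
    [0,0,0],
    [0,0,0],
    [0,0,0],
    [0,0,0],
    [0,0,0],
    [0,0,0],
    [0,0,0],
    [0,0,0],
    [0,0,0],
  ],
  rotation=[
    [0,0,0],
    [0,0,0],
    [0,0,0],
    [0,0,0],
    [0,0,0],
    [0,0,0],
    [0,0,0],
    [0,0,0],
    [0,0,0],
    [0,0,0],
  ],
)

```text
clock: 104.6
position: [0.5012, 0.0297, 0.1546]
tool_rot: [3.14, -0.0, -2.933]
force: [-2.1, 5.0, 6.0]
grip_width: 0.0138
```

move_arm(
  jaw=[255,255,255,255,255,255,255,255,255,255],
  dp=[
    [0,0,0.0001],
    [0,0,0.0001],
    [0,0,0.0002],
    [0,0,0.0002],
    [0,0,0.0002],
    [0,0,0.0002],
    [0,0,0.0002],
    [0,0,0.0002],
    [0,0,0.0002],
    [0,0,0],
  ],
  rotation=[
    [0,0,0.04],
    [0,0,0.04],
    [0,0,0.04],
    [0,0,0.04],
    [0,0,0.04],
    [0,0,0.04],
    [0,0,0.04],
    [0,0,0.04],
    [0,0,0.04],
    [0,0,0],
  ],
)

```text
clock: 105.85
position: [0.5006, 0.0286, 0.153]
tool_rot: [-3.14, -0.0, 2.217]
force: [-4.5, -1.2, 5.2]
grip_width: 0.0136
```

Run:
```python
from h import *
goal(.5015,.029,.1545,2.2);s=bot.observe();print(s['force'],s['moment'])
```

```text
pos [0.5006 0.0286 0.153 ] rot [-3.14  -0.     2.217] shift [-0.0003  0.0012 -0.0019] turn [-0.0006 -0.0001  0.0055] f [-4.5 -1.2  5.2] w 0.0136 t 105.8 q7 0.88
[-4.52442459 -1.24196827  5.15594989] [-1.37324504  1.75925659  0.01283858]
```

move_arm(
  jaw=[255,255,255,255,255,255,255,255,255,255],
  dp=[
    [0,0,0.0002],
    [0,0,0.0002],
    [0,0,0.0002],
    [0,0,0.0002],
    [0,0,0.0002],
    [0,0,0.0002],
    [0,0,0.0002],
    [0,0,0.0002],
    [0,0,0.0002],
    [0,0,0],
  ],
  rotation=[
    [0,0,0.045],
    [0,0,0.045],
    [0,0,0.045],
    [0,0,0.045],
    [0,0,0.045],
    [0,0,0.045],
    [0,0,0.045],
    [0,0,0.045],
    [0,0,0.045],
    [0,0,0],
  ],
)

```text
clock: 107.1
position: [0.5001, 0.0297, 0.1514]
tool_rot: [-3.138, 0.001, 0.945]
force: [-6.5, 2.8, 10.1]
grip_width: 0.0137
```

move_arm(
  jaw=[255,255,255,255,255,255,255],
  dp=[
    [0,0,0.0002],
    [0,0,0.0002],
    [0,0,0.0002],
    [0,0,0.0002],
    [0,0,0.0002],
    [0,0,0],
    [0,0,0],
  ],
  rotation=[
    [0,0,0.04],
    [0,0,0.04],
    [0,0,0.04],
    [0,0,0.04],
    [0,0,0.04],
    [0,0,0],
    [0,0,0],
  ],
)

```text
clock: 107.98
position: [0.5006, 0.0299, 0.151]
tool_rot: [-3.139, 0.001, 0.319]
force: [-6.2, 5.6, 14.5]
grip_width: 0.0135
```

Run:
```python
from h import *
goal(.5015,.029,.1545,2.2);s=bot.observe();print(s['force'],s['moment'])
```

```text
pos [0.5006 0.0299 0.151 ] rot [-3.139e+00  1.000e-03  3.190e-01] shift [ 0.0007  0.0014 -0.0044] turn [-9.000e-04 -5.000e-04 -5.986e-01] f [-6.2  5.6 14.5] w 0.0135 t 108.0 q7 -0.59
[-6.24533848  5.57677887 14.53093899] [1.9677304  2.22786069 0.09155293]
```

move_arm(
  jaw=[0,0,0,0,0,0,0,0,0],
  dp=[
    [0,0,0],
    [0,0,0],
    [0,0,0],
    [0,0,-0.02],
    [0,0,-0.03],
    [0,0,-0.02],
    [0,0,0],
    [0,0,0],
    [0,0,0],
  ],
  rotation=[
    [0,0,0],
    [0,0,0],
    [0,0,0],
    [0,0,0],
    [0,0,0],
    [0,0,0],
    [0,0,0],
    [0,0,0],
    [0,0,0],
  ],
)

```text
clock: 109.1
position: [0.5011, 0.0289, 0.2064]
tool_rot: [-3.142, 0.001, 0.318]
force: [-0.1, 0.9, -0.3]
grip_width: 0.0851
```

move_arm(
  jaw=[255,255,255,255,255,255,255,255,255,255],
  dp=[
    [0,0,0],
    [0,0,0],
    [0,0,0],
    [0,0,0],
    [0,0,0],
    [0,0,0],
    [0,0,0],
    [0,0,0],
    [0,0,0.017],
    [0,0,0],
  ],
  rotation=[
    [0,0,0],
    [0,0,0],
    [0,0,0],
    [0,0,0],
    [0,0,0],
    [0,0,0],
    [0,0,0],
    [0,0,0],
    [0,0,0],
    [0,0,0],
  ],
)

```text
clock: 110.35
position: [0.5008, 0.0289, 0.1922]
tool_rot: [-3.141, 0.002, 0.318]
force: [0.2, -0.8, 0.6]
grip_width: -0.0001
```

move_arm(
  jaw=[255,255,255],
  dp=[
    [0,0,0.004],
    [0,0,0],
    [0,0,0],
  ],
  rotation=[
    [0,0,0],
    [0,0,0],
    [0,0,0],
  ],
)

```text
clock: 110.72
position: [0.5014, 0.0288, 0.1902]
tool_rot: [3.142, -0.0, 0.318]
force: [0.3, -0.6, 0.8]
grip_width: 0.0
```

Run:
```python
from h import *
goal(.5015,.029,.188,.32)
```

```text
pos [0.5014 0.0288 0.1902] rot [ 3.142 -0.     0.318] shift [ 0.0002 -0.0002  0.0027] turn [ 0.     -0.     -0.0006] f [ 0.3 -0.6  0.8] w 0.0 t 110.7 q7 -0.64
```

move_arm(
  jaw=[255,255,255],
  dp=[
    [0,0,0.0025],
    [0,0,0],
    [0,0,0],
  ],
  rotation=[
    [0,0,0],
    [0,0,0],
    [0,0,0],
  ],
)

```text
clock: 111.1
position: [0.5013, 0.0288, 0.1881]
tool_rot: [3.142, 0.0, 0.318]
force: [0.9, -0.1, 0.4]
grip_width: 0.0
```

move_arm(
  jaw=[255,255,255],
  dp=[
    [0,0,0.0012],
    [0,0,0],
    [0,0,0],
  ],
  rotation=[
    [0,0,0],
    [0,0,0],
    [0,0,0],
  ],
)

```text
clock: 111.48
position: [0.5014, 0.0289, 0.1871]
tool_rot: [3.142, 0.0, 0.318]
force: [0.1, -0.5, 0.0]
grip_width: 0.0001
```

move_arm(
  jaw=[255,255,255],
  dp=[
    [0,0,0.0012],
    [0,0,0],
    [0,0,0],
  ],
  rotation=[
    [0,0,0],
    [0,0,0],
    [0,0,0],
  ],
)

```text
clock: 111.85
position: [0.5013, 0.0289, 0.1862]
tool_rot: [-3.142, 0.0, 0.318]
force: [0.3, -0.1, -0.1]
grip_width: -0.0001
```

move_arm(
  jaw=[255,255,255],
  dp=[
    [0,0,0.001],
    [0,0,0],
    [0,0,0],
  ],
  rotation=[
    [0,0,0],
    [0,0,0],
    [0,0,0],
  ],
)

```text
clock: 112.22
position: [0.5014, 0.0288, 0.1855]
tool_rot: [-3.142, -0.0, 0.318]
force: [-2.0, -0.2, 4.9]
grip_width: 0.0002
```

move_arm(
  jaw=[255,255,255],
  dp=[
    [0,0,0.001],
    [0,0,0],
    [0,0,0],
  ],
  rotation=[
    [0,0,0],
    [0,0,0],
    [0,0,0],
  ],
)

```text
clock: 112.6
position: [0.5015, 0.0287, 0.1849]
tool_rot: [-3.141, -0.0, 0.318]
force: [-2.4, -0.0, 10.8]
grip_width: 0.0002
```

move_arm(
  jaw=[255,255,255,255,255,255,255,255],
  dp=[
    [0,0,-0.03],
    [0,0,-0.05],
    [0,0,-0.06],
    [0,0,-0.03],
    [-0.03,0.03,0],
    [-0.03,0.05,0],
    [0,0,0],
    [0,0,0],
  ],
  rotation=[
    [0,0,0],
    [0,0,0],
    [0,0,0],
    [0,0,0],
    [0,0,0],
    [0,0,0],
    [0,0,0],
    [0,0,0],
  ],
)

```text
clock: 113.6
position: [0.4759, -0.0467, 0.3205]
tool_rot: [-3.141, -0.0, 0.318]
force: [-0.1, 0.8, -0.0]
grip_width: 0.0001
```

```bash
python3 - <<'E'
from h import *
im=grab_frame('wrist');c=calibration('wrist');cv2.imwrite('pics/w20.png',im)
goal(.5,.03,.3,0)
hsv=cv2.cvtColor(im,cv2.COLOR_BGR2HSV);m=((hsv[...,1]>40)&(hsv[...,0]<35)&(hsv[...,2]>140)).astype(np.uint8)
cs,_=cv2.findContours(m,cv2.RETR_EXTERNAL,cv2.CHAIN_APPROX_NONE)
P=[k[:,0].astype(float) for k in cs if cv2.contourArea(k)>100]
for p in P:
    w=np.array([onz('wrist',u,v,.08,c)[:2] for u,v in p],np.float32)*1000;print(p.min(0),p.max(0),[np.round(t,1) for t in cv2.minAreaRect(w)])
w=[]
E
python3 look.py
```

```text
pos [ 0.476  -0.0463  0.3205] rot [-3.141  0.     0.319] shift [ 0.0584 -0.0812  0.0256] turn [-0.000e+00  1.000e-04  1.014e-01] f [0.7 0.3 0.1] w -0.0003 t 113.7 q7 -0.68
[  0. 354.] [ 93. 419.] [array([-244.7,  372.9]), array([304.1, 207.5]), np.float64(79.4)]
[466. 332.] [508. 366.] [array([ 300.1, -491.3]), array([61.2, 93.7]), np.float64(72.8)]
[493. 330.] [559. 419.] [array([ 117.8, -850.5]), array([535.3, 208.8]), np.float64(52.7)]
[194.  86.] [269. 192.] [array([497.3,  34.2]), array([119.3,  70.8]), np.float64(0.0)]
[0. 9.] [23. 92.] [array([556.3, 414.4]), array([138.4,  59.7]), np.float64(20.9)]
[426.   0.] [474.  39.] [array([ 741.7, -178.6]), array([51.6, 75.4]), np.float64(30.7)]
white [ 753.3 -304.8] [92.5 85.4] -43.29
white [ 800.6 -221.7] [66.  63.7] -66.08
```

```bash
python3 -c "
from workcell import workorder
print(workorder.job_done())"
```

```text
the job is handed in; nothing more can be done
None
```

The packet is built and clamped, and I handed the job in at about 114 s. The three marble slabs are piled on the outline with the plywood cover board on top. The clamp arm is swung over the middle, pushed down until it bound, and the wing handle is turned about 9.1 rad clockwise.

**Knocked slab:** The third slab had been knocked off the pile, and I first laid the cover board on only two slabs. I found this by camera, pushed the slab clear and took the board off. The two lower slabs were still square, so I re-laid the third slab and then the board.

**Last checks:**
- **Cover board:** it lies square to the stand, centred within about 2 mm of the pile place. The camera could not confirm its sideways position at the very end, because the clamp's wing handle overlapped it in the image.
- **Pile:** the far ends of the slabs lined up when I re-laid the third one. I did not look at the pile's sides again after clamping.
- **Pad spring:** I had no direct reading. Touching the wing's top put its height at about 186 mm, which works out to roughly 6 to 7 mm of squeeze, against the 5 mm needed. My first touch check, after about 6.1 rad, gave only about 4 mm, so I turned the handle 3 rad more, and the height dropped 3 mm as expected.
- **Other things in the scene:** I never went near the bowl, bottle, stone block or offcut. The bright patches the top camera picks up around the block and offcut read the same at the end as they did early on. I did not check the bowl and bottle at the end.

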